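# Rebuild the filter holder on the open manifold port

### The arm

A 6-joint arm with a two-finger parallel gripper is mounted at the origin on the work surface. World frame = base frame: x ahead of the robot, y to its left, z up, the work surface at z = 0. Lengths are in m, angles in rad, forces in N, time in s.
With the tool pointing down it reaches from about 0.35 to 0.975 m from the base axis. Payload 4.9 kg.
Tool frame: the origin (TCP) lies at the very end of the fingers, on their centre line; the grasp point (between the pads) lies 19 mm behind it; z points along the fingers, y is the direction in which the jaws open and shut (so a half turn about z gives the same grasp; the last joint's range is limited). The gripper opens to 85 mm and grips with 20 to 120 N. Pads are 22 mm wide; open, the fingers measure 114 mm over their backs; the gripper's body (76 mm by 85 mm) begins 54 mm behind the grasp point. The pads swing forward as they close: fully open they stand 13 mm farther back than shut.
Start: joints at [-1.409, 0.053, 1.613, -0, 1.476, -0.119], TCP at [0.173, -0.601, 0.231] pointing down, gripper open.
Joint ranges: [-3.01, 3.01], [-1.01, 2.22], [0.06, 2.58], [-1.02, 4.17], [0.09, 2.62], [-3.14, 3.14]. Speed limits (rad/s): [2.57, 2.57, 3.14, 3.14, 3.14, 3.14].

### API

Orientations are given as a unit quaternion [w, x, y, z].
In Python, from plant import state, grab_frame, camera_model, job_done, search_frame, masks_of, place_of gives the robot as it stands.
- The arm moves only by the tool drive_tool, never from a script. Its argument "series" is a list of rows, each a list of 2 entries, a list of its own where there are three numbers: the shift along the world's x, y, z in m, then the turn, a rotation vector about the world's x, y, z in degrees. A call has 1 to 8 rows; each row is the pose to reach, as a shift and turn from the pose commanded when the call began; what a row does not reach only later rows make up. A row lasts 1/10 s, in which the tool goes at most 50 mm and 8.59 degrees, less where a joint would pass 70% of its speed; a pose out of reach is approached as far as the arm can. A call with a gripper value outside its range is refused whole. "fingers" is the closure, from -1 (fully open) to 1 (shut), so that 0 is half open, set as the call begins (left out, the last holds). The fingers move at their own pace and stop on an object; the grip force is fixed at half the most. Time passes only in rows, so rows that repeat a pose let the fingers close. It gives the time, the measured TCP pose, the force and the opening at its end, in the units of the state.
- state(): the state, without advancing time (a new reading comes with each control period).
- grab_frame(name): name is "scene" or "side" or "wrist"; returns the picture (400x640x3 uint8, red, green, blue); there is no depth.
- camera_model(name): a dict with "fovy" (degrees; the focal length in pixels is half the picture's height over the tangent of half this angle, whatever the lens; pixels are square), "cx", "cy" (the principal point, pixels), "D" ([k1, k2, p1, p2, k3] as OpenCV has them; the pictures are not rectified), "rvec" (rotation vector, rad) and "tvec" (3), from world to camera coordinates, as OpenCV has them. Camera axes: x right, y down, z forward; pixel columns grow to the right and rows downward; lengths in m; the calibration is good to about 2 mm. A picture is of the moment at which its call begins: read the wrist's pose just before it. camera_model takes no time and is no camera call; for the wrist camera it gives the pose at the moment of the call.
- job_done(): hands the job in, once; it reports no verdict.
Trained networks look in the newest picture that a camera, given by its name, has taken for a name from the list of things; names that differ only in an ending like _2 or _b are one class to them, and where a whole thing is asked for, a point or a joint stands for the part that bears it (a point fixed in the world has none). Each returns a list of dicts, best first, with "confidence" (0 to 1); they miss things now and then, are a little off and sometimes report something else, mostly with a low value. They report only what shows in the picture. A call takes as long as a camera call. They do not tell look-alikes from the thing itself.
- search_frame(camera, name): "location" ([x, y, z] in m, in world coordinates, good to about 4 mm: the middle of the surface that is visible of it).
- masks_of(camera, name): "pixels" (400x640 bool, what is visible of it).
- place_of(camera, name): "location" ([x, y, z] in m, in world coordinates, good to about 4 mm: a listed point, or the origin of a listed thing).
The state is a dict: "time": time; "joint_pos": joint angles; "joint_vel": joint speeds; "joint_efforts": joint torques, N m; "tool_pos": TCP position; "tool_rot": TCP orientation; "contact_force": force on the tool from outside, world axes, zero at the start; "ft_torque": the same for the moment, N m; "gripper_width": opening from 0.0 (shut) to 1.0 (fully open).
Only numpy, scipy, OpenCV 4.12 (cv2) and the standard library are available. Lean on these libraries where they do the work, as an engineer would, in place of code of your own. Each camera call takes 0.05 s, during which the arm holds its last target.

### The job

Put the washed filter holder back together on the open port of the vacuum manifold, one piece at a time from the bottom up: the base with its rubber plug into the port, the support disc into the recess of the base, the funnel over it, and the lid on the funnel. Set each piece down gently, upright and fully home, let it go before fetching the next, and do not move the beaker, the Petri dishes or the slide box.

Things in the scene. Friction and masses are not known exactly. Their poses are not given: they have to be found in the camera images.
- base: Filter base, 39 mm high, 160 g, upright: black tapered rubber plug (26 mm high, 32 mm across at the foot, 39 mm at its top) under a steel flange 58 mm across (from 26 to 39 mm) with a round recess in its top, 52 mm across, 5 mm deep. Origin: centre of the foot's underside; z up. Home, the flange rests on the port's rim: origin 26 mm below the mouth.
- disc: Flat round support disc of bare metal with many tiny holes, 47 mm across, 10 mm thick, 70 g, lying flat on the bench. Origin: centre of its underside; z up. Home in the base's recess (2.5 mm play all round), its underside is 34 mm above the base's origin and it stands 5 mm proud of the flange.
- funnel: Steel funnel, 80 mm high, 220 g, upright, open at both ends: lowest 11 mm a skirt 70 mm across (64 inside), then a shoulder ring (11 to 16 mm, hole 40 mm), above it a straight barrel 52 mm across (44 inside, bead 54 mm at the top). Origin: centre of the skirt's lower edge; z up. Home, its shoulder lies on the disc and the skirt surrounds the flange: origin 33 mm above the base's.
- lid: Funnel lid, 31 mm high, 90 g: steel plate 60 mm across (from 6 to 11 mm), standing on a short plug (6 mm high, 34 mm across, tapering to 30 below), with a black round knob 20 mm across on top (from 15 to 31 mm). Origin: centre of the plug's underside; z up. Home, the plate lies on the funnel's rim, plug inside with 5 mm play: origin 74 mm above the funnel's.
- port: Open port of the vacuum manifold (fixed): empty steel cup 56 mm across, bore 43 mm wide and 30 mm deep, mouth 105 mm above the bench. The manifold is a steel tube on feet with three ports in a row, 150 mm apart, a valve below each; any of the three may be the open one. Origin: centre of the mouth; z up, y along the row, x across it, away from the robot.
- station: Another port of the manifold (fixed) that already carries a complete filter holder, as the finished work should look, up to 70 mm across, its top 112 mm above the mouth; nothing to do here. Origin: centre of this port's mouth, 105 mm above the bench; z up.
- blank: The third port of the manifold (fixed), closed by a black rubber bung that stands 28 mm above the mouth; nothing to do here. Origin: centre of this port's mouth, 105 mm above the bench; z up.
- beaker: Glass beaker, 51 mm across (55 mm at the rim), 70 mm high, standing among the pieces; leave it in place. Origin: centre of its underside; z up.
- dishes: Two stacked Petri dishes with pale medium, together 60 mm across and 31 mm high, standing among the pieces; leave them in place. Origin: centre of the underside; z up.
- slidebox: Blue plastic slide box 100 x 83 x 35 mm with a white card on its lid, lying to the right of the manifold; leave it in place. Origin: centre of its underside; x along its 100 mm side, z up.
There are look-alikes about, which are no part of the job. What is shaped like the lid but pink or purple is not meant.

How it is judged:
By the outcome, as a careful person would: the job done as asked, in the order asked, and still so for the second after the job is handed in, with the robot touching nothing.
It also fails if it takes over 131 s, if anything falls off the work surface, if the arm or the gripper's body presses on something with over 40 N, if the wrist force passes 120 N, or if a joint passes its speed limit or range.

## Working session

There is one attempt and no reset: what is moved stays moved. The work goes in short steps, Python scripts to look and compute and a tool call to move; the robot and the scene stay as the last step left them, time stands still between calls to the robot, and variables do not carry over. Pictures are saved under pics/ and viewed, and the job is handed in when it is done.

Besides the shell and the picture viewer there is one more tool, called after ">>>" by a JSON object that holds its "fn" and its "kwargs". drive_tool: Moves the arm, as the interface text tells. Its arguments: {"type":"object","properties":{"series":{"type":"array","items":{"type":"array"}},"fingers":{"type":"number"}},"required":["series"]}

```bash
mkdir -p pics; ls
python3 - <<'E'
from plant import *
import cv2
s=state(); print(s)
for n in ["scene","side","wrist"]:
    f=grab_frame(n); cv2.imwrite(f"pics/a_{n}.png",f[:,:,::-1]); print(n,camera_model(n))
E
```

```text
pics
{'time': 0.0, 'joint_pos': array([-1.40900007e+00,  5.33249803e-02,  1.61429167e+00, -1.73590526e-05,
        1.47598761e+00, -1.18997964e-01]), 'joint_vel': array([ 4.47082226e-04, -2.26387624e-04,  1.99339207e-03, -9.15095910e-04,
        1.98189310e-03,  2.44588951e-05]), 'joint_efforts': array([ 7.81896506e-04, -3.93678296e+01, -3.70175064e+01, -3.86977251e-05,
        6.99349330e-03,  3.57661687e-07]), 'tool_pos': array([ 0.17309582, -0.59990796,  0.23008417]), 'tool_rot': array([-1.00538704e-03,  9.90159887e-01,  1.39937080e-01, -3.01594032e-05]), 'contact_force': array([-0.18529024,  1.44217826, -0.49474675]), 'ft_torque': array([0.00326326, 0.0082752 , 0.03243139]), 'gripper_width': 1.0026214357284617}
scene {'fovy': 51.041676498624646, 'cx': 317.60511296317725, 'cy': 195.8271853208025, 'D': array([-0.06560773,  0.        ,  0.        ,  0.        ,  0.        ]), 'rvec': array([ 2.12465236,  1.37034599, -0.51078831]), 'tvec': array([-0.17797796, -0.28769026,  1.45654496])}
side {'fovy': 46.02529448890212, 'cx': 325.19580944184526, 'cy': 203.87585385799918, 'D': array([-0.06967139,  0.        ,  0.        ,  0.        ,  0.        ]), 'rvec': array([ 0.88085086, -2.5997927 ,  0.94566963]), 'tvec': array([0.38999021, 0.2841569 , 1.203109  ])}
wrist {'fovy': 70.8853387704917, 'cx': 322.88425663415586, 'cy': 200.60434526356772, 'D': array([-0.03900268,  0.        ,  0.        ,  0.        ,  0.        ]), 'rvec': array([-2.28864526,  1.71960856,  0.28825278]), 'tvec': array([-0.62546967, -0.04311654,  0.37948063])}
```

View pics/a_scene.png

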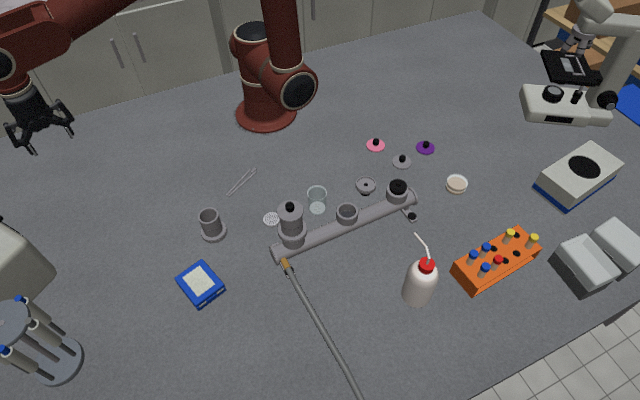

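View pics/a_side.png

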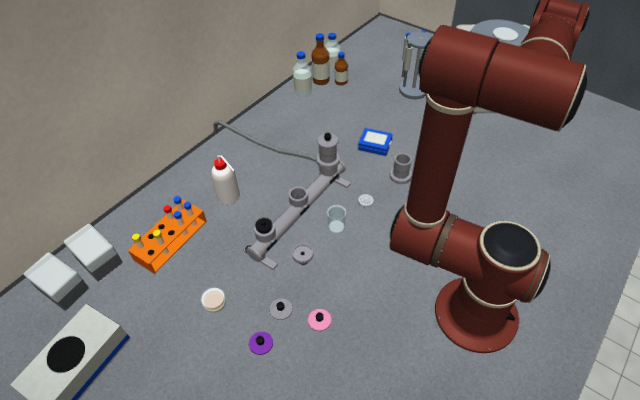

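View pics/a_wrist.png

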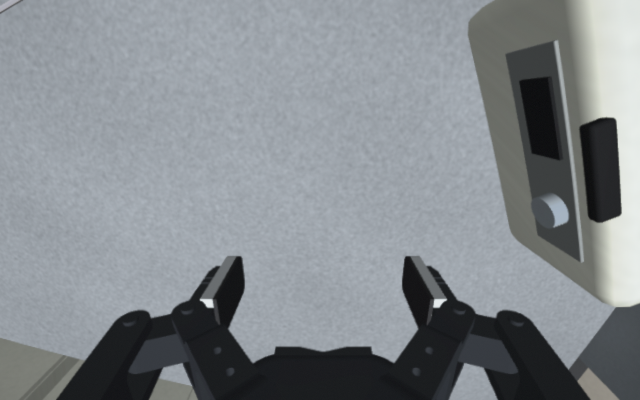

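Run:
```python
from plant import *
import numpy as np
np.set_printoptions(precision=4,suppress=True)
for n in ["base","disc","funnel","lid","port","station","blank","beaker","dishes","slidebox"]:
  for c in ["scene","side"]:
    print(n,c,[(r["location"],round(r["confidence"],2)) for r in place_of(c,n)])
print(state()["time"])
```

```text
base scene [([0.46, 0.1386, -0.0035], 0.74)]
base side [([0.4663, 0.143, 0.0016], 0.67), ([0.558, 0.3862, -0.0016], 0.6)]
disc scene [([0.4455, -0.141, 0.0011], 0.73), ([0.577, -0.1265, 0.1014], 0.4)]
disc side [([0.446, -0.1389, -0.0006], 0.6), ([0.5616, 0.1777, 0.1071], 0.38)]
funnel scene [([0.4152, -0.294, -0.0025], 0.61), ([0.5623, 0.3892, 0.0006], 0.2)]
funnel side [([0.4143, -0.2933, -0.0036], 0.91)]
lid scene [([0.4059, 0.2963, 0.006], 0.65), ([0.3849, 0.3955, -0.0001], 0.56), ([0.3082, 0.2619, 0.0013], 0.54)]
lid side [([0.3849, 0.3994, 0.0014], 0.92), ([0.4113, 0.2932, 0.0004], 0.83), ([0.3081, 0.2595, 0.0011], 0.62), ([0.4556, -0.008, 0.0011], 0.38)]
port scene [([0.5715, 0.024, 0.1045], 0.86)]
port side [([0.5721, 0.0231, 0.1059], 0.74), ([0.4094, 0.295, -0.0022], 0.36)]
station scene [([0.5772, -0.1258, 0.1031], 0.91)]
station side [([0.5793, -0.1259, 0.1068], 0.96), ([0.5689, -0.3717, 0.0037], 0.32)]
blank scene [([0.5616, 0.1763, 0.1047], 0.63)]
blank side [([0.5644, 0.1793, 0.1066], 0.77), ([0.5671, -0.3708, 0.0027], 0.42)]
beaker scene [([0.4612, -0.0095, -0.0], 0.62)]
beaker side [([0.4586, -0.0084, -0.002], 0.83)]
dishes scene [([0.5646, 0.3868, 0.0039], 0.84), ([0.4606, 0.1394, -0.007], 0.34)]
dishes side [([0.5605, 0.3847, -0.0014], 0.78)]
slidebox scene [([0.5617, -0.3713, 0.002], 0.85), ([0.5652, 0.1769, 0.1063], 0.55)]
slidebox side [([0.5686, -0.3698, 0.0025], 0.58)]
1.15
```

```bash
cat > h.py <<'E'
from plant import *
import numpy as np, cv2
from scipy.spatial.transform import Rotation as R
np.set_printoptions(precision=4,suppress=True)
def K(m):
    f=200/np.tan(np.radians(m["fovy"]/2)); return np.array([[f,0,m["cx"]],[0,f,m["cy"]],[0,0,1]])
def ray(m,px,z):
    px=np.asarray(px,float).reshape(-1,1,2)
    u=cv2.undistortPoints(px,K(m),m["D"]).reshape(-1,2)
    Rm=R.from_rotvec(m["rvec"]).as_matrix(); c=-Rm.T@m["tvec"]
    d=np.c_[u,np.ones(len(u))]@Rm
    return c+d*((z-c[2])/d[:,2])[:,None]
def proj(m,p):
    return cv2.projectPoints(np.asarray(p,float).reshape(-1,1,3),m["rvec"],m["tvec"],K(m),m["D"])[0].reshape(-1,2)
def circ(c,z,r,n=120):
    t=np.linspace(0,2*np.pi,n); return np.c_[c[0]+r*np.cos(t),c[1]+r*np.sin(t),np.full(n,z)]
def pose():
    s=state(); q=s["tool_rot"]; r=R.from_quat([q[1],q[2],q[3],q[0]])
    return s["tool_pos"],r.as_matrix(),s
E
python3 - <<'E'
from h import *
p,r,s=pose(); m=camera_model("wrist"); Rm=R.from_rotvec(m["rvec"]).as_matrix(); c=-Rm.T@m["tvec"]
print("cam in tool",r.T@(c-p),"\n axes",(Rm@r).T, "\n tool axes in world\n",r)
f=cv2.imread("pics/a_scene.png"); g=cv2.imread("pics/a_side.png")
a=cv2.resize(f[125:260,190:440],(800,432),interpolation=cv2.INTER_CUBIC); 
cv2.imwrite("pics/b1.png",a)
b=cv2.resize(g[100:360,210:420],(484,600),interpolation=cv2.INTER_CUBIC); cv2.imwrite("pics/b2.png",b)
E
```

```text
cam in tool [ 0.0835  0.0008 -0.1423] 
 axes [[ 0.0012 -0.9455 -0.3258]
 [ 1.      0.0007  0.0016]
 [-0.0012 -0.3258  0.9455]] 
 tool axes in world
 [[ 0.9608  0.2771 -0.    ]
 [ 0.2771 -0.9608  0.    ]
 [-0.     -0.0001 -1.    ]]
```

View pics/b1.png

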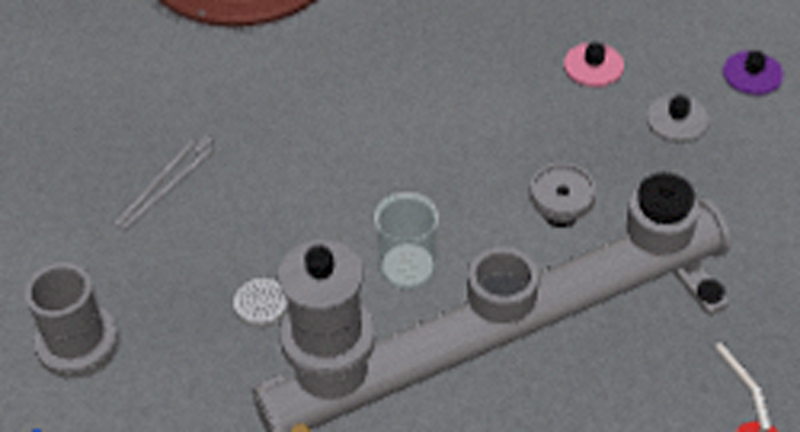

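View pics/b2.png

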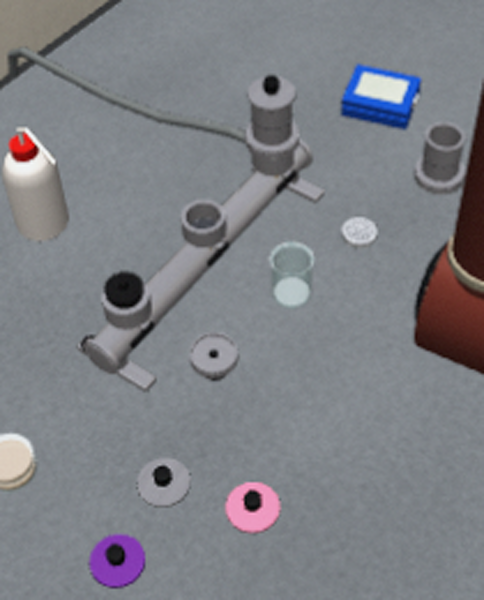

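>>> {"fn": "drive_tool", "kwargs": {"series": [[[0.02, 0.04, 0.02], [0, 0, 7]], [[0.04, 0.08, 0.04], [0, 0, 14]], [[0.06, 0.12, 0.06], [0, 0, 21]], [[0.08, 0.16, 0.08], [0, 0, 28]], [[0.1, 0.2, 0.08], [0, 0, 35]], [[0.12, 0.24, 0.08], [0, 0, 42]], [[0.14, 0.28, 0.08], [0, 0, 49]], [[0.16, 0.32, 0.08], [0, 0, 56]]]}}

```text
time: 1.95
tool_pos: [0.3336, -0.2789, 0.3116]
tool_rot: [0.001, 0.807, 0.59, 0.0]
contact_force: [1.0, 0.3, -0.5]
gripper_width: 0.998
```

>>> {"fn": "drive_tool", "kwargs": {"series": [[[0.01, 0.045, 0], [0, 0, 7]], [[0.02, 0.09, 0], [0, 0, 14]], [[0.03, 0.135, 0], [0, 0, 21]], [[0.04, 0.18, 0], [0, 0, 28]], [[0.05, 0.225, 0], [0, 0, 35]], [[0.06, 0.27, 0], [0, 0, 42]], [[0.07, 0.315, 0], [0, 0, 49]], [[0.08, 0.36, 0], [0, 0, 56]]]}}

```text
time: 2.75
tool_pos: [0.4132, 0.0815, 0.3117]
tool_rot: [0.001, 0.435, 0.9, 0.0]
contact_force: [-0.2, -0.5, 0.2]
gripper_width: 1.004
```

>>> {"fn": "drive_tool", "kwargs": {"series": [[[0.01, 0.02, -0.02], [0, 0, 8]], [[0.02, 0.04, -0.04], [0, 0, 16]], [[0.03, 0.06, -0.06], [0, 0, 24]], [[0.04, 0.06, -0.08], [0, 0, 32]], [[0.05, 0.06, -0.1], [0, 0, 40]], [[0.05, 0.06, -0.12], [0, 0, 48]], [[0.05, 0.06, -0.14], [0, 0, 51.9]], [[0.05, 0.06, -0.16], [0, 0, 51.9]]]}}

```text
time: 3.55
tool_pos: [0.4632, 0.1395, 0.1506]
tool_rot: [0.0, -0.001, 1.0, 0.0]
contact_force: [0.3, -0.2, -0.2]
gripper_width: 1.001
```

Run:
```python
from h import *
p,r,s=pose(); f=grab_frame("wrist")[:,:,::-1].copy(); m=camera_model("wrist"); print(p,m["tvec"])
np.savez("w1.npz",f=f,**m)
for c,z,rad,col in [((0.463,0.1405),0.039,0.029,(0,255,0)),((0.463,0.1405),0.039,0.026,(0,255,255))]:
    for q in proj(m,circ(c,z,rad)): cv2.circle(f,tuple(int(round(v)) for v in q),0,col,-1)
cv2.imwrite("pics/c_w.png",f)
print(place_of("wrist","base"),search_frame("wrist","base"))
```

```text
[0.4632 0.1395 0.1506] [-0.1374 -0.4504  0.1534]
[{'location': [0.46, 0.1412, -0.0003], 'confidence': 0.62}] [{'location': [0.4602, 0.1438, 0.0339], 'confidence': 0.76}]
```

View pics/c_w.png

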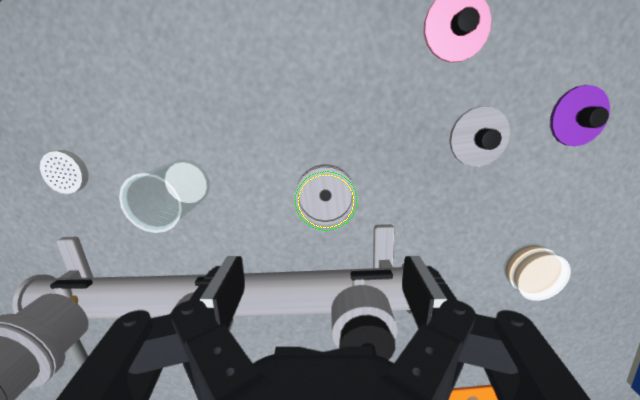

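```bash
cat >> h.py <<'E'
def fit(f,m,c0,rings,span=0.010,step=0.0005,fix=None):
    """rings: list of (z,r). maximise mean gradient magnitude along radial direction"""
    g=cv2.GaussianBlur(f.astype(np.float32),(0,0),1.0)
    best=None
    off=np.arange(-span,span+1e-9,step)
    gr=[sum(np.hypot(cv2.Sobel(g[:,:,k],cv2.CV_32F,1,0),0)**2+cv2.Sobel(g[:,:,k],cv2.CV_32F,0,1)**2 for k in range(3))**.5][0]
    sc=np.zeros((len(off),len(off)))
    for i,a in enumerate(off):
        for j,b in enumerate(off):
            for z,r in rings:
                q=proj(m,circ((c0[0]+a,c0[1]+b),z,r,90)).astype(np.float32)
                v=cv2.remap(gr,q[None,:,0],q[None,:,1],cv2.INTER_LINEAR)
                sc[i,j]+=np.minimum(v,60).mean()
    i,j=np.unravel_index(sc.argmax(),sc.shape)
    w=np.clip(sc-(sc.max()*0.97),0,None); w/=w.sum()
    c=np.array([c0[0]+(w.sum(1)*off).sum(), c0[1]+(w.sum(0)*off).sum()])
    return c,(c0[0]+off[i],c0[1]+off[j]),sc.max()
def draw(f,m,c,rings,out,box,s=4):
    f=cv2.resize(f,None,fx=s,fy=s,interpolation=cv2.INTER_CUBIC)
    for z,r in rings:
        q=proj(m,circ(c,z,r,300))
        for u in q: cv2.circle(f,(int((u[0]+.5)*s),int((u[1]+.5)*s)),0,(0,255,0),-1)
    x0,y0,x1,y1=box; cv2.imwrite(out,f[y0*s:y1*s,x0*s:x1*s])
E
python3 - <<'E'
from h import *
d=np.load("w1.npz"); f=d["f"]; m={k:d[k] for k in ["fovy","cx","cy","D","rvec","tvec"]}
for R_ in ([(0.039,0.029)],[(0.039,0.026)],[(0.039,0.029),(0.039,0.026)]):
    c=fit(f,m,(0.46,0.1405),R_); print(c)
draw(f,m,c[0],R_,"pics/c2.png",(270,130,390,250))
E
```

```text
(array([0.4573, 0.14  ]), (np.float64(0.458), np.float64(0.14)), np.float64(54.0551872253418))
(array([0.4552, 0.1398]), (np.float64(0.4555), np.float64(0.14150000000000001)), np.float64(57.91413116455078))
(array([0.4557, 0.1401]), (np.float64(0.458), np.float64(0.14)), np.float64(110.52679824829102))
```

View pics/c2.png

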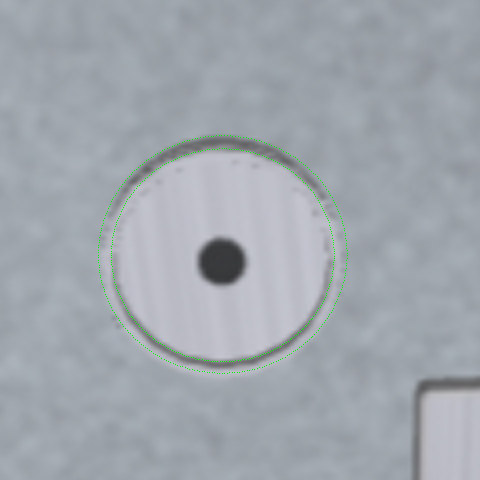

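Run:
```python
from h import *
d=np.load("w1.npz"); f=d["f"]; m={k:d[k] for k in ["fovy","cx","cy","D","rvec","tvec"]}
print(ray(m,[270+222/4-.5,130+261/4-.5],0.034))
for c in [(0.4575,0.14),(0.459,0.14)]:
  draw(f,m,c,[(0.039,.029),(0.034,.026),(.026,.029)],"pics/c3_%d.png"%(c[0]*10000),(270,130,390,250))
a=np.hstack([cv2.imread("pics/c3_4575.png")[100:400,50:400],cv2.imread("pics/c3_4590.png")[100:400,50:400]]);cv2.imwrite("pics/c4.png",a)
```

```text
[[0.4579 0.14   0.034 ]]
```

View pics/c4.png

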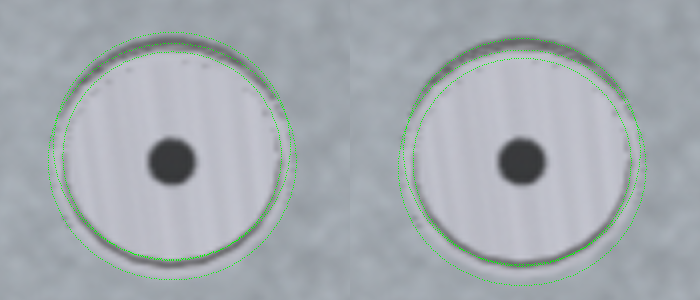

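>>> {"fn": "drive_tool", "kwargs": {"series": [[[-0.005, 0.0005, -0.03], [0, 0, 0]], [[-0.005, 0.0005, -0.06], [0, 0, 0]], [[-0.005, 0.0005, -0.09], [0, 0, 0]], [[-0.005, 0.0005, -0.11], [0, 0, 0]], [[-0.005, 0.0005, -0.12], [0, 0, 0]], [[-0.005, 0.0005, -0.129], [0, 0, 0]], [[-0.005, 0.0005, -0.129], [0, 0, 0]]]}}

```text
time: 4.4
tool_pos: [0.4584, 0.14, 0.0224]
tool_rot: [-0.0, 0.0, 1.0, 0.0]
contact_force: [-0.3, -0.4, 0.5]
gripper_width: 0.998
```

>>> {"fn": "drive_tool", "kwargs": {"series": [[[0, 0, 0], [0, 0, 0]], [[0, 0, 0], [0, 0, 0]], [[0, 0, 0], [0, 0, 0]], [[0, 0, 0], [0, 0, 0]], [[0, 0, 0], [0, 0, 0]], [[0, 0, 0], [0, 0, 0]], [[0, 0, 0], [0, 0, 0]], [[0, 0, 0], [0, 0, 0]]], "fingers": 1}}

```text
time: 5.2
tool_pos: [0.4601, 0.1402, 0.0244]
tool_rot: [0.002, 0.0, 1.0, 0.0]
contact_force: [-0.6, 0.8, 7.2]
gripper_width: 0.65
```

Run:
```python
from h import *
p,r,s=pose(); f=grab_frame("wrist")[:,:,::-1].copy(); print(p,s["gripper_width"],s["contact_force"]); cv2.imwrite("pics/d_w.png",f)
f=grab_frame("side")[:,:,::-1].copy(); cv2.imwrite("pics/d_s.png",cv2.resize(f[150:350,190:440],(800,640))[:600])
```

```text
[0.4601 0.1402 0.0244] 0.6500379558020889 [-0.5795  0.7844  7.186 ]
```

View pics/d_w.png

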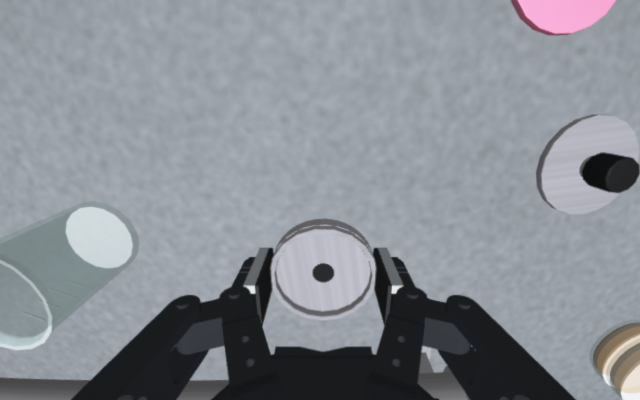

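View pics/d_s.png

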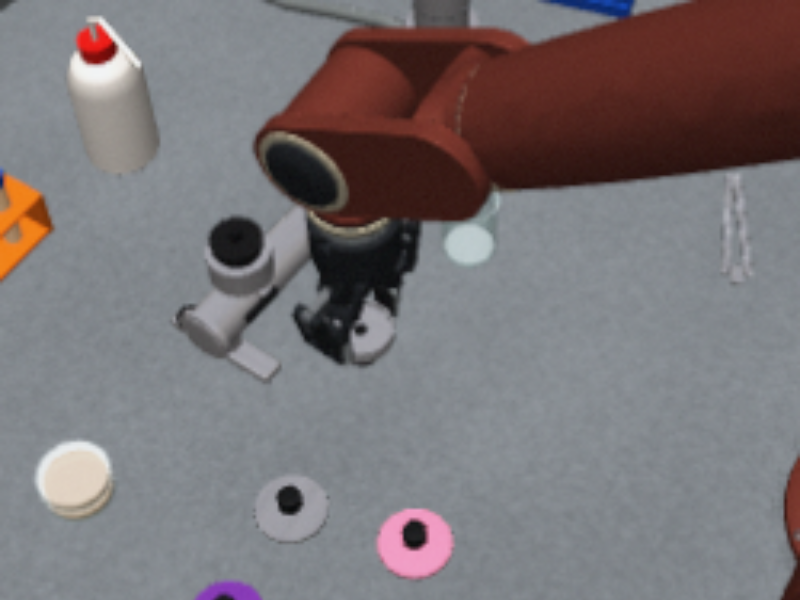

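>>> {"fn": "drive_tool", "kwargs": {"series": [[[0, 0, 0.005], [0, 0, 0]], [[0, 0, 0.01], [0, 0, 0]], [[0, 0, 0.02], [0, 0, 0]], [[0, 0, 0.03], [0, 0, 0]], [[0, 0, 0.03], [0, 0, 0]]]}}

```text
time: 5.8
tool_pos: [0.4597, 0.1402, 0.0545]
tool_rot: [0.002, 0.0, 1.0, 0.0]
contact_force: [0.2, 0.0, -1.6]
gripper_width: 0.652
```

Run:
```python
from h import *
p,r,s=pose(); f=grab_frame("wrist")[:,:,::-1].copy(); print(p,r,s["gripper_width"],s["contact_force"],s["ft_torque"]); cv2.imwrite("pics/e_w.png",cv2.resize(f[200:330,220:430],(800,495),interpolation=cv2.INTER_CUBIC))
f=grab_frame("side")[:,:,::-1].copy(); cv2.imwrite("pics/e_s.png",cv2.resize(f[200:280,250:360],(800,582),interpolation=cv2.INTER_CUBIC))
f=grab_frame("scene")[:,:,::-1].copy(); cv2.imwrite("pics/e_c.png",cv2.resize(f[130:230,310:450],(800,571),interpolation=cv2.INTER_CUBIC))
```

```text
[0.4597 0.1402 0.0545] [[-1.      0.0002  0.0038]
 [ 0.0002  1.      0.0005]
 [-0.0038  0.0005 -1.    ]] 0.6524876102111906 [ 0.2211  0.0137 -1.6295] [0.0121 0.0178 0.0017]
```

View pics/e_w.png

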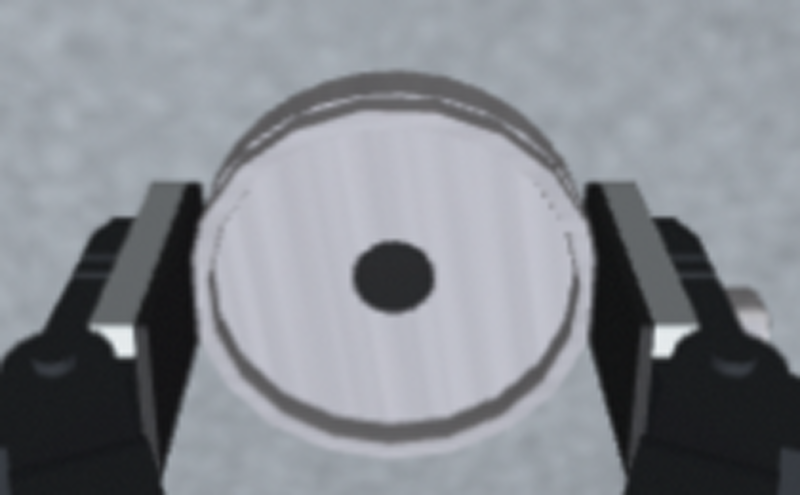

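View pics/e_s.png

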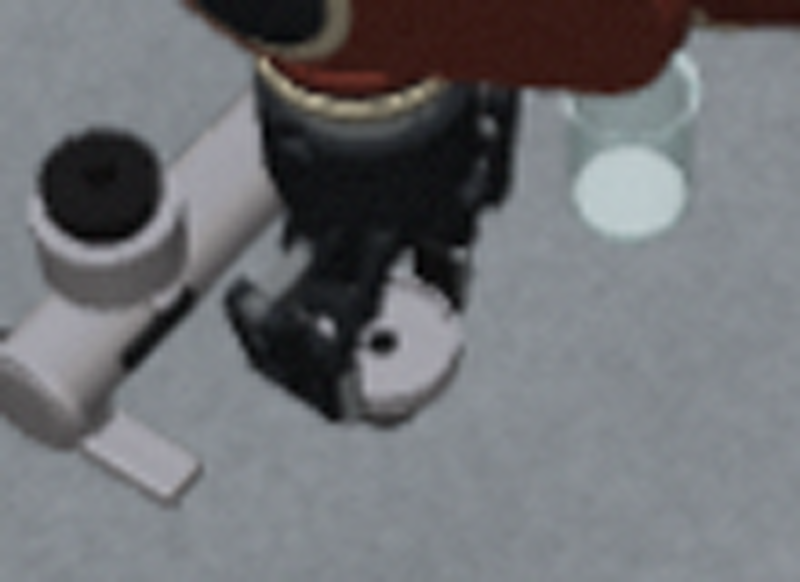

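View pics/e_c.png

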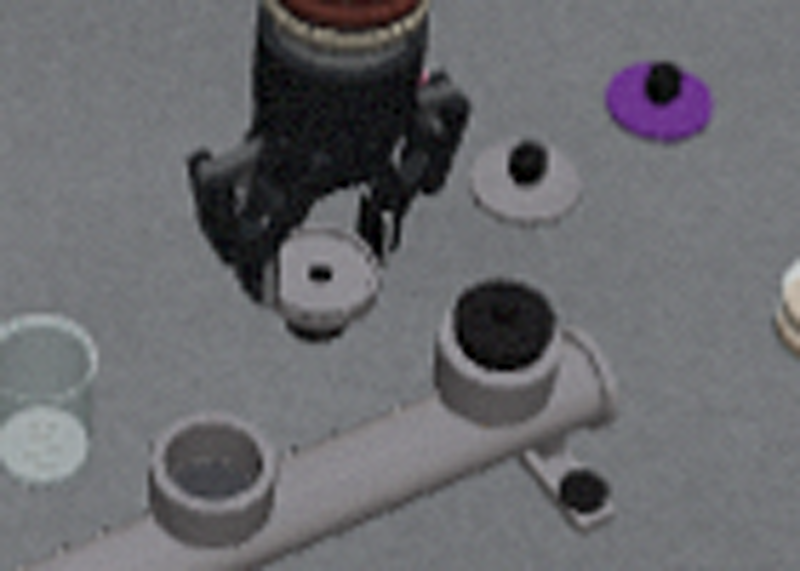

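Run:
```python
from h import *
m=camera_model("wrist"); p,r,s=pose()
for z in (.060,.064,.067): print(ray(m,[322.7,272.2],z)-p)
for n in ["scene","side"]:
    f=cv2.imread(f"pics/a_{n}.png"); m=camera_model(n)
    for rg in ([(0.105,.0215)],[(0.105,.028)],[(0.105,.0215),(0.105,.028)]):
        c=fit(f,m,(0.572,0.0235),rg); print(n,c)
    q=proj(m,[0.572,0.0235,0.105])[0].astype(int)
    draw(f,m,c[0],rg,f"pics/p_{n}.png",(q[0]-25,q[1]-25,q[0]+25,q[1]+25),10)
    # base check in original images
    c=fit(f,m,(0.46,0.14),[(0.039,.029),(0.039,.026)]); print("base",c)
a=np.hstack([cv2.imread("pics/p_scene.png"),cv2.imread("pics/p_side.png")]); cv2.imwrite("pics/p.png",cv2.resize(a,(800,400)))
```

```text
[[ 0.0042 -0.0011  0.0077]]
[[ 0.0016 -0.0011  0.0117]]
[[-0.0004 -0.0011  0.0147]]
scene (array([0.5686, 0.0237]), (np.float64(0.5635), np.float64(0.023500000000000007)), np.float64(60.0))
scene (array([0.5795, 0.0176]), (np.float64(0.579), np.float64(0.017)), np.float64(59.58819580078125))
scene (array([0.5722, 0.0232]), (np.float64(0.5735), np.float64(0.023500000000000007)), np.float64(117.86312866210938))
base (array([0.4668, 0.1364]), (np.float64(0.466), np.float64(0.137)), np.float64(120.0))
side (array([0.5695, 0.0265]), (np.float64(0.563), np.float64(0.029000000000000012)), np.float64(60.0))
side (array([0.5664, 0.0285]), (np.float64(0.565), np.float64(0.02800000000000001)), np.float64(60.0))
side (array([0.5666, 0.0285]), (np.float64(0.565), np.float64(0.02850000000000001)), np.float64(120.0))
base (array([0.4572, 0.1469]), (np.float64(0.4555), np.float64(0.14700000000000002)), np.float64(120.0))
```

View pics/p.png

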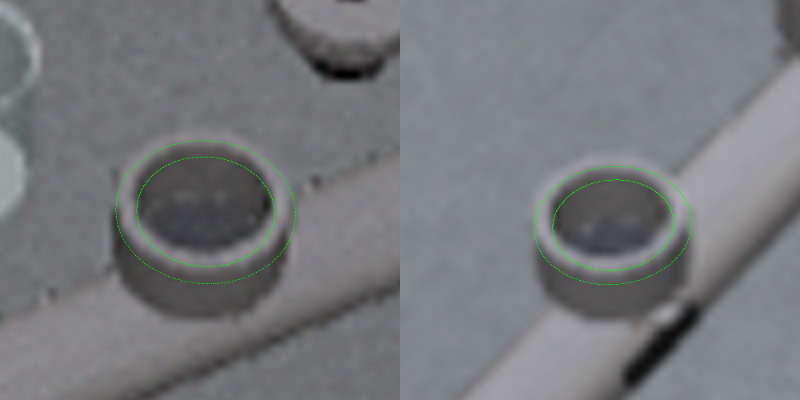

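>>> {"fn": "drive_tool", "kwargs": {"series": [[[0, 0, 0.03], [0, 0, 0]], [[0, 0, 0.07], [0, 0, 0]], [[0, 0, 0.11], [0, 0, 0]], [[0, 0, 0.15], [0, 0, 0]], [[0, 0, 0.19], [0, 0, 0]], [[0.03, -0.02, 0.2], [0, 0, 0]], [[0.06, -0.04, 0.2], [0, 0, 0]], [[0.09, -0.06, 0.2], [0, 0, 0]]]}}

```text
time: 6.75
tool_pos: [0.5492, 0.0794, 0.2527]
tool_rot: [0.0, -0.0, 1.0, 0.0]
contact_force: [0.1, 0.2, -1.8]
gripper_width: 0.655
```

>>> {"fn": "drive_tool", "kwargs": {"series": [[[0.02, -0.02, 0], [0, 0, 0]], [[0.04, -0.04, 0], [0, 0, 0]], [[0.07, -0.056, 0], [0, 0, 0]], [[0.07, -0.056, 0], [0, 0, 0]], [[0.07, -0.056, 0], [0, 0, 0]]]}}

```text
time: 7.25
tool_pos: [0.618, 0.0237, 0.2509]
tool_rot: [-0.001, 0.0, 1.0, 0.0]
contact_force: [-0.3, -0.2, -2.1]
gripper_width: 0.652
```

```bash
cat >> h.py <<'E'
def snap(tag,cam="wrist"):
    p,r,s=pose(); m=camera_model(cam); f=grab_frame(cam)[:,:,::-1].copy()
    np.savez(tag+".npz",f=f,p=p,r=r,**m); cv2.imwrite(f"pics/{tag}.png",f)
    print(tag,s["time"],p,"g",s["gripper_width"],"F",s["contact_force"]); return f,m,p
def load(tag):
    d=np.load(tag+".npz"); return d["f"],{k:d[k] for k in ["fovy","cx","cy","D","rvec","tvec"]},d["p"]
E
python3 - <<'E'
from h import *
snap("f_w")
E
```

```text
f_w 7.25 [0.618  0.0237 0.2509] g 0.6516835601901095 F [-0.3051 -0.1788 -2.0869]
```

View pics/f_w.png

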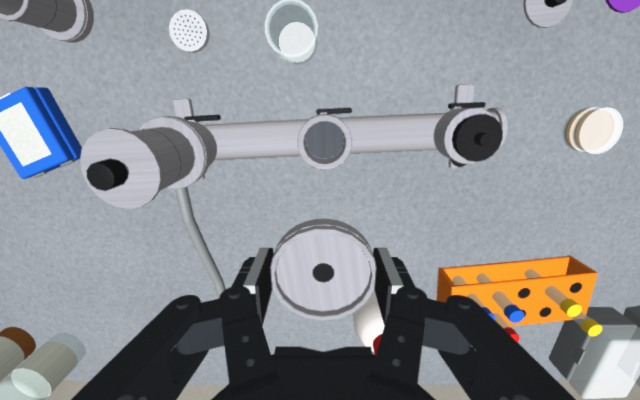

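Run:
```python
from h import *
f,m,p=load("f_w")
print(ray(m,[325,140],.105))
c=(ray(m,[325,140],.105)[0])[:2]
draw(f,m,c,[(.105,.028),(.105,.0215)],"pics/f2.png",(285,100,365,180),8)
```

```text
[[0.5678 0.0248 0.105 ]]
```

View pics/f2.png

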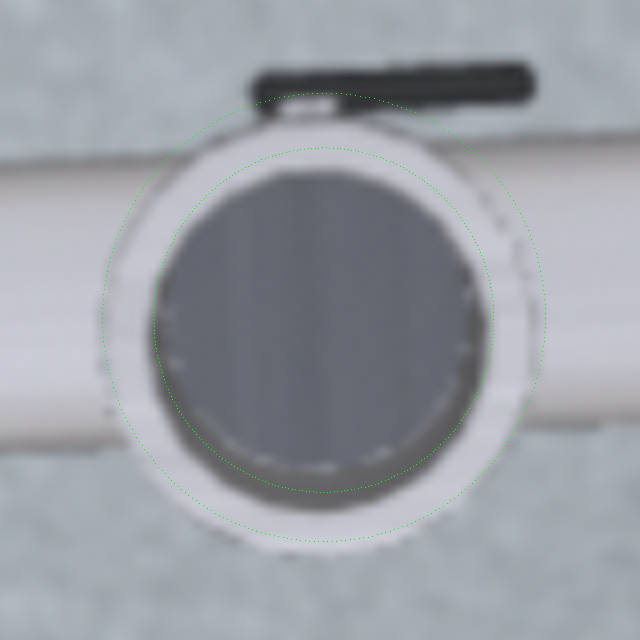

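Run:
```python
from h import *
f,m,p=load("f_w")
cv2.imwrite("pics/f3.png",cv2.resize(f[210:330,260:390],(780,720),interpolation=cv2.INTER_CUBIC)[:600+120][:720][0:720:1][:600] )
```

```text
(no output)
```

View pics/f3.png

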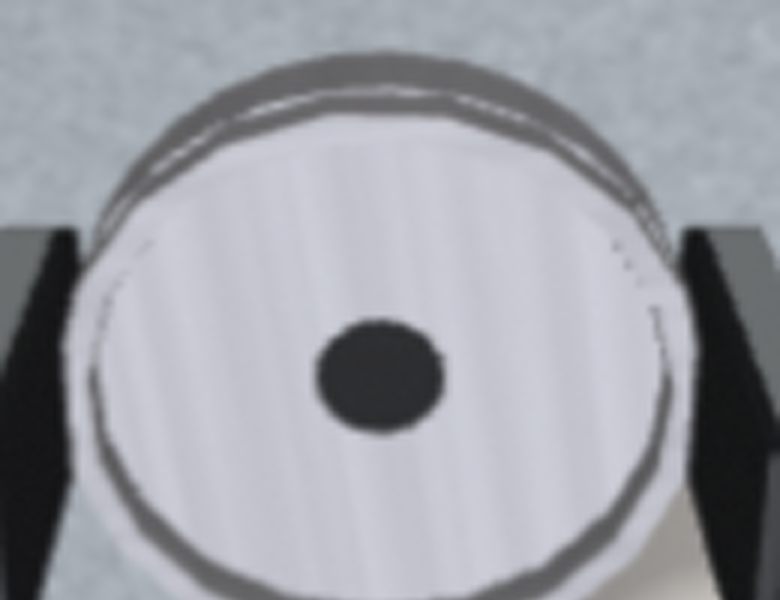

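Run:
```python
from h import *
from scipy.optimize import least_squares
f,m,p=load("f_w")
def res(v):
    c=proj(m,circ(v,v[2],.029,720)); h=proj(m,[[v[0],v[1],v[2]-.005]])[0]
    return [c[:,0].min()-270.3,c[:,0].max()-375.7,c[:,1].min()-228.3,h[0]-322.8,h[1]-272.2]
s=least_squares(res,[*p[:2],p[2]+.02]); print(s.x-p,s.fun)
print(ray(m,[324.3,142.1],.105))
```

```text
[ 0.0054 -0.0009  0.0105] [-0.2317  0.102   0.3837  0.1336 -0.4226]
[[0.5699 0.0241 0.105 ]]
```

>>> {"fn": "drive_tool", "kwargs": {"series": [[[-0.02, 0.001, 0], [0, 0, 0]], [[-0.04, 0.001, 0], [0, 0, 0]], [[-0.049, 0.001, -0.03], [0, 0, 0]], [[-0.049, 0.001, -0.06], [0, 0, 0]], [[-0.049, 0.001, -0.09], [0, 0, 0]], [[-0.049, 0.001, -0.106], [0, 0, 0]], [[-0.049, 0.001, -0.106], [0, 0, 0]]]}}

```text
time: 8.0
tool_pos: [0.5667, 0.0257, 0.1433]
tool_rot: [-0.003, -0.0, 1.0, 0.0]
contact_force: [-0.2, 0.4, -1.7]
gripper_width: 0.647
```

Run:
```python
from h import *
for n in ["scene","side"]:
    f,m,p=snap("g_"+n,n)
    q=proj(m,[0.572,0.0235,0.115])[0].astype(int)
    cv2.imwrite(f"pics/g2_{n}.png",cv2.resize(f[q[1]-35:q[1]+35,q[0]-35:q[0]+35],(400,400),interpolation=cv2.INTER_CUBIC))
cv2.imwrite("pics/g2.png",np.hstack([cv2.imread(f"pics/g2_{n}.png") for n in ["scene","side"]]))
```

```text
g_scene 8.0 [0.5667 0.0257 0.1433] g 0.6466523898918483 F [-0.198   0.4426 -1.7161]
g_side 8.05 [0.5683 0.0255 0.1456] g 0.6540039758598118 F [ 0.1554 -0.0016 -0.325 ]
```

View pics/g2.png

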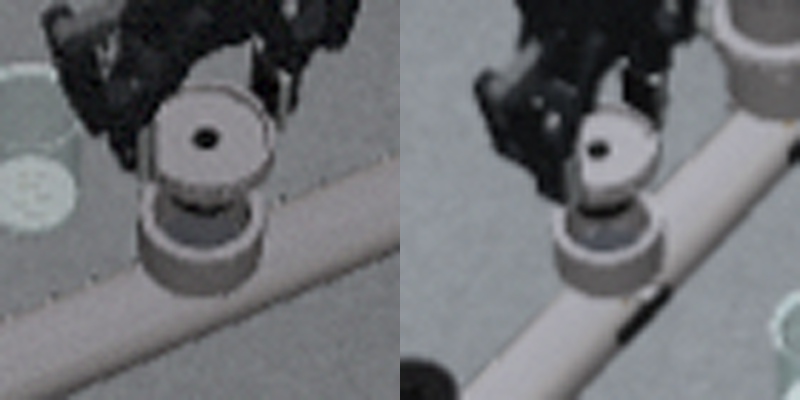

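```bash
cat >> h.py <<'E'
from scipy.optimize import least_squares
def tri(obs):
    def res(v): return np.concatenate([proj(m,[v])[0]-np.array(px) for m,px in obs])
    s=least_squares(res,[.5,0,.1]); return s.x,s.fun
E
python3 - <<'E'
from h import *
ms,md=camera_model("scene"),camera_model("side")
o={}
for n,m in (("scene",ms),("side",md)):
    o[n]=proj(m,[0.572,0.0235,0.115])[0].astype(int)-35
    q=proj(m,[0.572,0.0235,0.105])[0].astype(int)-25; o[n+"p"]=q
k=400/70
h=tri([(ms,o["scene"]+np.array([206,138])/k-.5),(md,o["side"]+np.array([198,150])/k-.5)]); print("hole",h)
p=tri([(ms,o["scenep"]+np.array([201.5,201])/8-.5),(md,o["sidep"]+np.array([212,218])/8-.5)]); print("port",p)
print(state()["tool_pos"],h[0]-p[0])
# silhouettes of the held base predicted
f=None
for n,m in (("scene",ms),("side",md)):
    f,mm,_=load("g_"+n); c=h[0][:2]; z=h[0][2]-.034
    draw(f,m,c,[(z+.039,.029),(z,.016),(z+.026,.029)],f"pics/g3_{n}.png",(o[n][0],o[n][1],o[n][0]+70,o[n][1]+70),6)
cv2.imwrite("pics/g3.png",np.hstack([cv2.resize(cv2.imread(f"pics/g3_{n}.png"),(400,400)) for n in ["scene","side"]]))
E
```

```text
hole (array([0.5702, 0.0247, 0.1579]), array([ 0.6303,  0.1704,  0.7232, -0.2051]))
port (array([0.5686, 0.0248, 0.1045]), array([ 0.4065,  0.1086,  0.4616, -0.1287]))
[0.5695 0.0253 0.1473] [ 0.0017 -0.0001  0.0533]
```

View pics/g3.png

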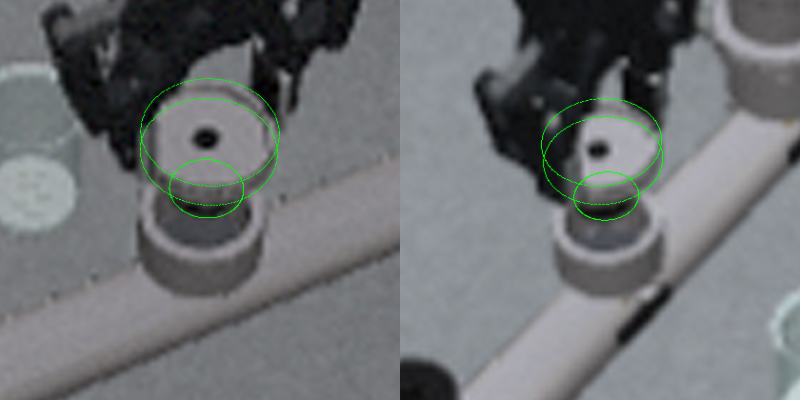

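>>> {"fn": "drive_tool", "kwargs": {"series": [[[-0.003, 0, 0], [0, 0, 0]], [[-0.003, 0, 0], [0, 0, 0]], [[-0.003, 0, -0.005], [0, 0, 0]], [[-0.003, 0, -0.01], [0, 0, 0]], [[-0.003, 0, -0.015], [0, 0, 0]], [[-0.003, 0, -0.015], [0, 0, 0]], [[-0.003, 0, -0.015], [0, 0, 0]]]}}

```text
time: 8.8
tool_pos: [0.566, 0.025, 0.1308]
tool_rot: [-0.0, 0.0, 1.0, 0.0]
contact_force: [0.1, -0.6, -1.1]
gripper_width: 0.651
```

```bash
cat >> h.py <<'E'
def two(tag,z=0.115,h=35):
    o=[]
    for n in ["scene","side"]:
        f,m,p=snap(tag+"_"+n,n)
        q=proj(m,[0.570,0.0245,z])[0].astype(int)
        o.append(cv2.resize(f[q[1]-h:q[1]+h,q[0]-h:q[0]+h],(400,400),interpolation=cv2.INTER_CUBIC))
    cv2.imwrite(f"pics/{tag}.png",np.hstack(o))
E
python3 -c "
from h import *
two('h')"
```

```text
h_scene 8.8 [0.566  0.025  0.1308] g 0.6505840188989078 F [ 0.0874 -0.5891 -1.098 ]
h_side 8.85 [0.5662 0.025  0.1312] g 0.6511978980425434 F [ 0.1277 -0.7907 -2.4729]
```

View pics/h.png

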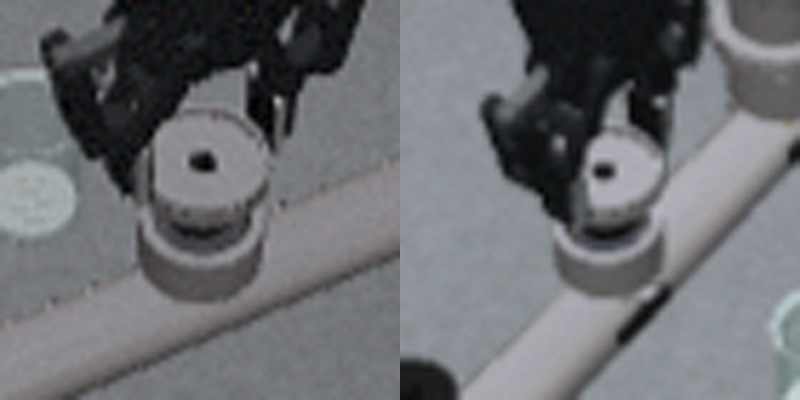

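>>> {"fn": "drive_tool", "kwargs": {"series": [[[0, 0, -0.004], [0, 0, 0]], [[0, 0, -0.008], [0, 0, 0]], [[0, 0, -0.012], [0, 0, 0]], [[0, 0, -0.016], [0, 0, 0]], [[0, 0, -0.016], [0, 0, 0]]]}}

```text
time: 9.4
tool_pos: [0.5656, 0.0251, 0.1142]
tool_rot: [-0.001, 0.0, 1.0, 0.0]
contact_force: [0.6, 0.3, -1.6]
gripper_width: 0.645
```

>>> {"fn": "drive_tool", "kwargs": {"series": [[[0, 0, -0.003], [0, 0, 0]], [[0, 0, -0.006], [0, 0, 0]], [[0, 0, -0.008], [0, 0, 0]], [[0, 0, -0.008], [0, 0, 0]]]}}

```text
time: 9.8
tool_pos: [0.5659, 0.025, 0.1068]
tool_rot: [-0.0, 0.0, 1.0, 0.0]
contact_force: [0.8, 0.1, -1.5]
gripper_width: 0.647
```

>>> {"fn": "drive_tool", "kwargs": {"series": [[[0, 0, -0.001], [0, 0, 0]], [[0, 0, -0.002], [0, 0, 0]], [[0, 0, -0.003], [0, 0, 0]], [[0, 0, -0.003], [0, 0, 0]]]}}

```text
time: 10.2
tool_pos: [0.5661, 0.025, 0.1042]
tool_rot: [-0.0, 0.0, 1.0, -0.0]
contact_force: [0.4, -0.9, -1.0]
gripper_width: 0.654
```

```bash
python3 -c "
from h import *
two('i')"
```

```text
i_scene 10.2 [0.5661 0.025  0.1042] g 0.6538338491951899 F [ 0.3647 -0.9146 -0.9911]
i_side 10.25 [0.5661 0.025  0.1042] g 0.6482237203640979 F [-1.3394 -0.1862 -1.5189]
```

View pics/i.png

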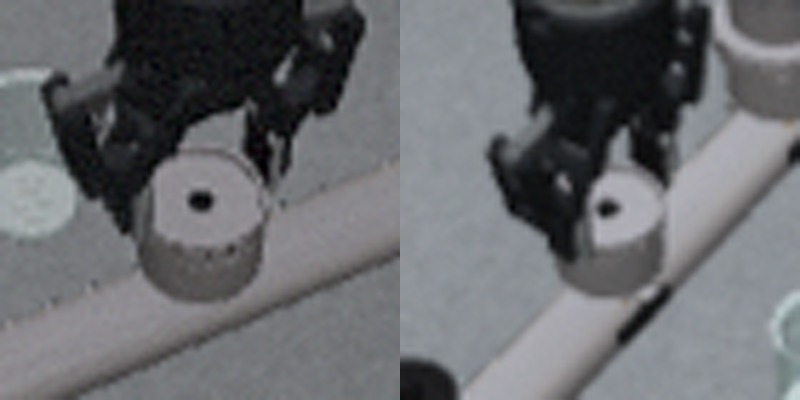

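Almost home; a few mm left.

>>> {"fn": "drive_tool", "kwargs": {"series": [[[0, 0, -0.001], [0, 0, 0]], [[0, 0, -0.001], [0, 0, 0]], [[0, 0, -0.002], [0, 0, 0]], [[0, 0, -0.002], [0, 0, 0]]]}}

```text
time: 10.7
tool_pos: [0.5664, 0.025, 0.1034]
tool_rot: [0.0, 0.0, 1.0, -0.0]
contact_force: [-2.6, 0.4, 4.3]
gripper_width: 0.645
```

>>> {"fn": "drive_tool", "kwargs": {"series": [[[0, 0, -0.001], [0, 0, 0]], [[0, 0, -0.001], [0, 0, 0]], [[0, 0, -0.002], [0, 0, 0]], [[0, 0, -0.002], [0, 0, 0]]]}}

```text
time: 11.1
tool_pos: [0.5669, 0.0249, 0.1034]
tool_rot: [0.0, 0.0, 1.0, -0.0]
contact_force: [-7.3, 1.0, 13.2]
gripper_width: 0.648
```

>>> {"fn": "drive_tool", "kwargs": {"series": [[[0, 0, 0.001], [0, 0, 0]], [[0, 0, 0.002], [0, 0, 0]], [[0, 0, 0.0025], [0, 0, 0]], [[0, 0, 0.0025], [0, 0, 0]]]}}

```text
time: 11.5
tool_pos: [0.5669, 0.025, 0.1035]
tool_rot: [0.001, 0.0, 1.0, -0.0]
contact_force: [1.1, 0.9, 4.3]
gripper_width: 0.649
```

>>> {"fn": "drive_tool", "kwargs": {"series": [[[0, 0, 0], [0, 0, 0]], [[0, 0, 0], [0, 0, 0]], [[0, 0, 0], [0, 0, 0]], [[0, 0, 0], [0, 0, 0]], [[0, 0, 0], [0, 0, 0]], [[0, 0, 0], [0, 0, 0]]], "fingers": -1}}

```text
time: 12.1
tool_pos: [0.5661, 0.025, 0.1027]
tool_rot: [-0.0, 0.0, 1.0, 0.0]
contact_force: [0.8, -0.4, -0.0]
gripper_width: 1.0
```

>>> {"fn": "drive_tool", "kwargs": {"series": [[[0, 0, 0.01], [0, 0, 0]], [[0, 0, 0.03], [0, 0, 0]], [[0, 0, 0.06], [0, 0, 0]], [[0, 0, 0.09], [0, 0, 0]], [[0, 0, 0.12], [0, 0, 0]], [[0, 0, 0.13], [0, 0, 0]], [[0, 0, 0.13], [0, 0, 0]], [[0, 0, 0.13], [0, 0, 0]]]}}

```text
time: 12.9
tool_pos: [0.5656, 0.025, 0.2315]
tool_rot: [-0.001, 0.0, 1.0, 0.0]
contact_force: [-0.1, -1.2, -0.1]
gripper_width: 1.001
```

```bash
python3 -c "
from h import *
two('j'); snap('j_w')"
```

```text
j_scene 12.9 [0.5656 0.025  0.2315] g 1.0008203586274529 F [-0.0979 -1.2327 -0.065 ]
j_side 12.95 [0.5652 0.0251 0.2307] g 1.0000959159744587 F [-0.5502 -0.1789 -0.0488]
j_w 13.0 [0.5651 0.0251 0.2304] g 0.9984319500725427 F [-0.9687  0.1788 -0.3635]
```

View pics/j.png

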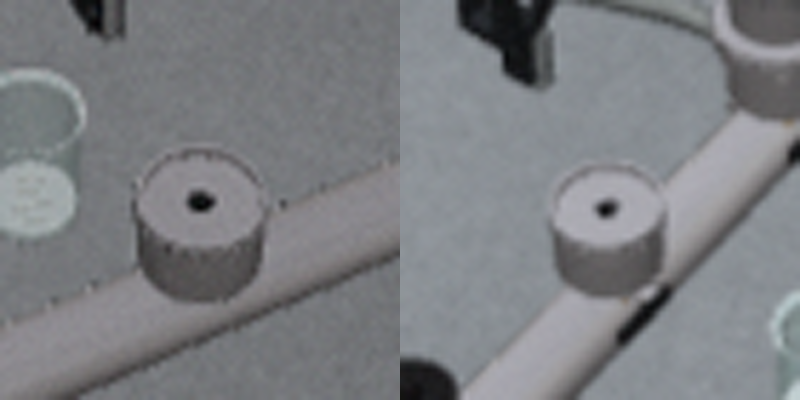

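View pics/j_w.png

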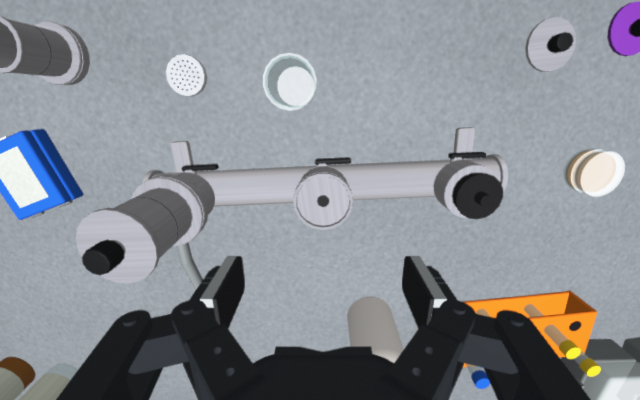

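Run:
```python
from h import *
f,m,p=load("j_w")
cv2.imwrite("pics/j2.png",cv2.resize(f[160:240,280:370],(720,640),interpolation=cv2.INTER_CUBIC)[:600])
g=cv2.cvtColor(f,cv2.COLOR_BGR2GRAY)[190:215,310:337]; w=np.clip(110-g.astype(float),0,None)
yy,xx=np.mgrid[190:215,310:337]; px=[(w*xx).sum()/w.sum(),(w*yy).sum()/w.sum()]; print(px)
h=ray(m,px,.113)[0]; print(h,h-p)
# hole in scene/side
for n,z in (("scene",.113),("side",.113)):
    f,m,_=load("j_"+n); q=proj(m,h)[0].astype(int); b=8
    g=cv2.cvtColor(f,cv2.COLOR_BGR2GRAY)[q[1]-b:q[1]+b,q[0]-b:q[0]+b].astype(float); w=np.clip(85-g,0,None)
    yy,xx=np.mgrid[q[1]-b:q[1]+b,q[0]-b:q[0]+b]; u=[(w*xx).sum()/w.sum(),(w*yy).sum()/w.sum()]; print(n,u,ray(m,u,z))
```

```text
[np.float64(322.73577809120826), np.float64(200.6713681241185)]
[0.5699 0.0239 0.113 ] [ 0.0048 -0.0012 -0.1174]
scene [np.float64(346.2352941176471), np.float64(208.67801857585138)] [[0.5675 0.0225 0.113 ]]
side [np.float64(297.93150684931504), np.float64(191.53881278538813)] [[0.5696 0.025  0.113 ]]
```

View pics/j2.png

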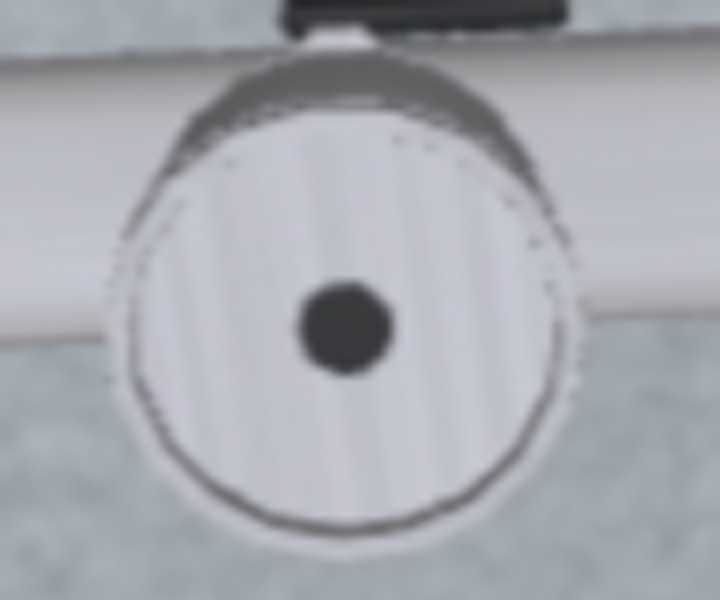

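>>> {"fn": "drive_tool", "kwargs": {"series": [[[-0.04, 0, 0], [0, 0, 0]], [[-0.08, -0.02, 0], [0, 0, 0]], [[-0.12, -0.06, 0], [0, 0, 0]], [[-0.125, -0.1, -0.02], [0, 0, 0]], [[-0.125, -0.14, -0.04], [0, 0, 0]], [[-0.125, -0.164, -0.07], [0, 0, 0]], [[-0.125, -0.164, -0.1], [0, 0, 0]], [[-0.125, -0.164, -0.105], [0, 0, 0]]]}}

```text
time: 13.85
tool_pos: [0.4377, -0.1381, 0.1224]
tool_rot: [-0.004, 0.001, 1.0, 0.002]
contact_force: [-0.6, 0.6, -0.9]
gripper_width: 1.003
```

>>> {"fn": "drive_tool", "kwargs": {"series": [[[0, 0, 0], [0, 0, 0]], [[0, 0, 0], [0, 0, 0]], [[0, 0, 0], [0, 0, 0]]]}}

```text
time: 14.15
tool_pos: [0.4424, -0.139, 0.1297]
tool_rot: [0.001, -0.0, 1.0, -0.001]
contact_force: [-0.0, -1.1, -0.1]
gripper_width: 1.005
```

Run:
```python
from h import *
f,m,p=snap("k_w")
mk=masks_of("wrist","disc"); print([(a["confidence"],a["pixels"].sum()) for a in mk])
M=mk[0]["pixels"].astype(np.uint8); cs=max(cv2.findContours(M,0,1)[0],key=len); print(cv2.fitEllipse(cs),cv2.boundingRect(cs))
print(ray(m,cv2.fitEllipse(cs)[0],.010)-p)
```

```text
k_w 14.15 [ 0.4424 -0.139   0.1297] g 1.005110872196443 F [-0.0065 -1.0858 -0.07  ]
[(0.91, np.int64(1716))]
((320.0306701660156, 195.48951721191406), (45.55392074584961, 46.137939453125), 68.2450180053711) (297, 173, 47, 46)
[[ 0.0011 -0.0041 -0.1197]]
```

View pics/k_w.png

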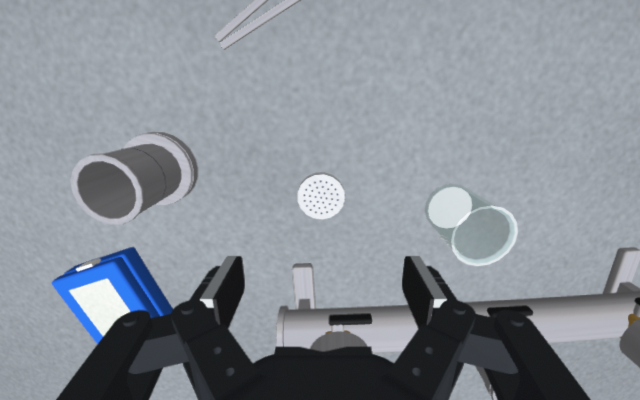

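Run:
```python
from h import *
f,m,p=load("k_w")
c=(p+np.array([.0020,-.0035,0]))[:2]
draw(f,m,c,[(.010,.0235)],"pics/k2.png",(285,160,355,230),8)
```

```text
(no output)
```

View pics/k2.png

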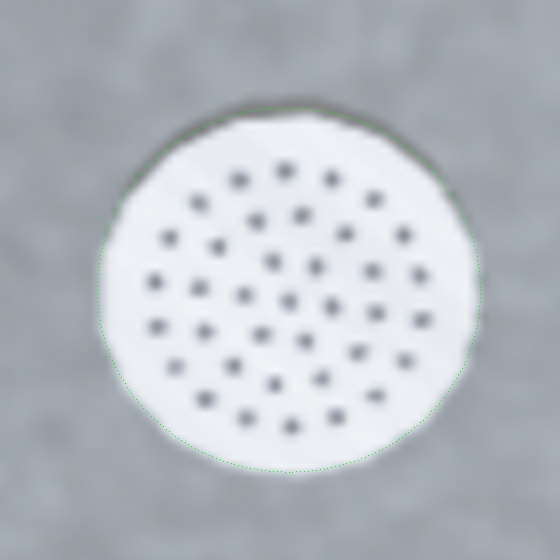

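```bash
python3 -c "
from h import *
print(state()['tool_pos'])"
```

```text
[ 0.4422 -0.139   0.1294]
```

>>> {"fn": "drive_tool", "kwargs": {"series": [[[0.003, -0.0025, -0.03], [0, 0, 0]], [[0.003, -0.0025, -0.06], [0, 0, 0]], [[0.003, -0.0025, -0.08], [0, 0, 0]], [[0.003, -0.0025, -0.09], [0, 0, 0]], [[0.003, -0.0025, -0.1], [0, 0, 0]], [[0.003, -0.0025, -0.1], [0, 0, 0]], [[0.003, -0.0025, -0.1], [0, 0, 0]], [[0.003, -0.0025, -0.1], [0, 0, 0]]]}}

```text
time: 15.05
tool_pos: [0.4452, -0.142, 0.029]
tool_rot: [0.001, 0.0, 1.0, -0.001]
contact_force: [-0.4, -0.2, -0.6]
gripper_width: 1.002
```

```bash
python3 -c "
from h import *
snap('l_w')"
```

```text
l_w 15.05 [ 0.4452 -0.142   0.029 ] g 1.0016705988998005 F [-0.3731 -0.2241 -0.5658]
```

View pics/l_w.png

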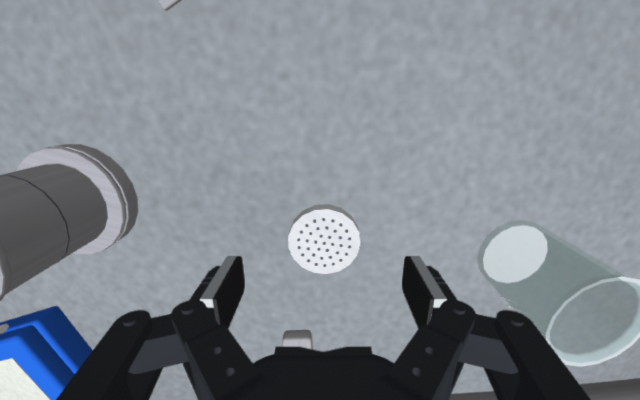

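>>> {"fn": "drive_tool", "kwargs": {"series": [[[0, 0, -0.008], [0, 0, 0]], [[0, 0, -0.016], [0, 0, 0]], [[0, 0, -0.022], [0, 0, 0]], [[0, 0, -0.025], [0, 0, 0]], [[0, 0, -0.025], [0, 0, 0]], [[0, 0, -0.025], [0, 0, 0]]]}}

```text
time: 15.7
tool_pos: [0.4442, -0.1415, 0.0027]
tool_rot: [-0.0, 0.0, 1.0, 0.0]
contact_force: [0.5, -0.3, 0.3]
gripper_width: 1.0
```

>>> {"fn": "drive_tool", "kwargs": {"series": [[[0, 0, 0], [0, 0, 0]], [[0, 0, 0], [0, 0, 0]], [[0, 0, 0], [0, 0, 0]], [[0, 0, 0], [0, 0, 0]], [[0, 0, 0], [0, 0, 0]], [[0, 0, 0], [0, 0, 0]], [[0, 0, 0], [0, 0, 0]], [[0, 0, 0], [0, 0, 0]]], "fingers": 1}}

```text
time: 16.5
tool_pos: [0.4448, -0.1418, 0.0037]
tool_rot: [0.001, 0.0, 1.0, -0.0]
contact_force: [-1.6, 1.2, 5.8]
gripper_width: 0.508
```

```bash
python3 -c "
from h import *
f,m,p=snap('m_w')
cv2.imwrite('pics/m2.png',cv2.resize(f[200:330,230:420],(760,520),interpolation=cv2.INTER_CUBIC))"
```

```text
m_w 16.5 [ 0.4448 -0.1418  0.0037] g 0.5077505684351912 F [-1.5906  1.2416  5.8389]
```

View pics/m2.png

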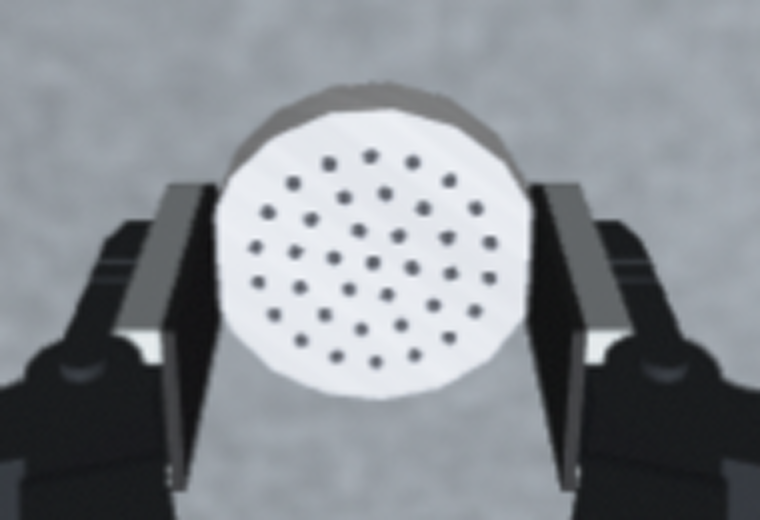

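>>> {"fn": "drive_tool", "kwargs": {"series": [[[0, 0, 0.01], [0, 0, 0]], [[0, 0, 0.03], [0, 0, 0]], [[0, 0, 0.06], [0, 0, 0]], [[0, 0, 0.09], [0, 0, 0]], [[0, 0, 0.12], [0, 0, 0]], [[0, 0, 0.15], [0, 0, 0]], [[0, 0.03, 0.152], [0, 0, 0]], [[0, 0.06, 0.152], [0, 0, 0]]]}}

```text
time: 17.35
tool_pos: [0.445, -0.0815, 0.1571]
tool_rot: [0.002, 0.001, 1.0, -0.001]
contact_force: [-0.1, -0.2, -0.7]
gripper_width: 0.507
```

>>> {"fn": "drive_tool", "kwargs": {"series": [[[0, 0.03, 0], [0, 0, 0]], [[0, 0.06, 0], [0, 0, 0]], [[0, 0.085, 0], [0, 0, 0]], [[0.03, 0.1065, 0], [0, 0, 0]], [[0.06, 0.1065, 0], [0, 0, 0]], [[0.09, 0.1065, 0], [0, 0, 0]], [[0.115, 0.1065, 0], [0, 0, 0]], [[0.126, 0.1065, 0], [0, 0, 0]]]}}

```text
time: 18.15
tool_pos: [0.5715, 0.0251, 0.1549]
tool_rot: [0.0, -0.0, 1.0, -0.0]
contact_force: [0.0, 0.4, -1.3]
gripper_width: 0.503
```

>>> {"fn": "drive_tool", "kwargs": {"series": [[[0, 0, -0.01], [0, 0, 0]], [[0, 0, -0.015], [0, 0, 0]], [[0, 0, -0.015], [0, 0, 0]], [[0, 0, -0.015], [0, 0, 0]], [[0, 0, -0.015], [0, 0, 0]], [[0, 0, -0.015], [0, 0, 0]]]}}

```text
time: 18.75
tool_pos: [0.5702, 0.025, 0.1403]
tool_rot: [0.0, 0.0, 1.0, -0.0]
contact_force: [-1.0, 0.3, -0.4]
gripper_width: 0.508
```

```bash
python3 -c "
from h import *
two('n',.12,25); snap('n_w')
"
```

```text
n_scene 18.75 [0.5702 0.025  0.1403] g 0.5083845481084456 F [-1.0323  0.2881 -0.4129]
n_side 18.8 [0.5703 0.025  0.1403] g 0.5053335127341373 F [ 0.7774 -0.2847  0.1722]
n_w 18.85 [0.5703 0.025  0.1403] g 0.5052148871758483 F [-1.0359  0.1528 -0.3469]
```

View pics/n.png

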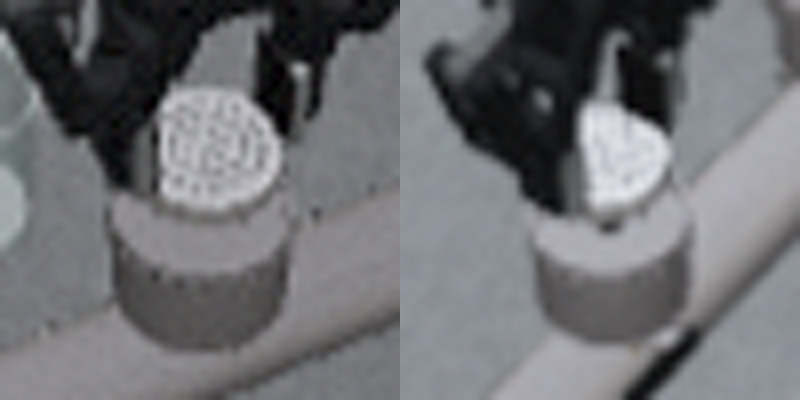

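View pics/n_w.png

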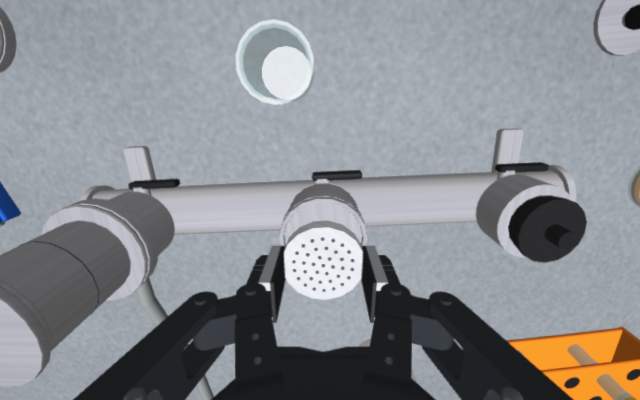

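Run:
```python
from h import *
o=[]
for n,c in (("scene",(.5675,.0225)),("side",(.5696,.025))):
    f,m,p=load("n_"+n); q=proj(m,[.57,.0245,.125])[0].astype(int)
    draw(f,m,c,[(.1466,.0235),(.118,.029)],"pics/t.png",(q[0]-25,q[1]-25,q[0]+25,q[1]+25),8); o.append(cv2.imread("pics/t.png"))
cv2.imwrite("pics/n3.png",np.hstack(o))
f,m,p=load("n_w")
print(p)
draw(f,m,(.5699,.0239),[(.1466,.0235),(.118,.029)],"pics/n4.png",(270,170,380,310),5)
```

```text
[0.5703 0.025  0.1403]
```

View pics/n3.png

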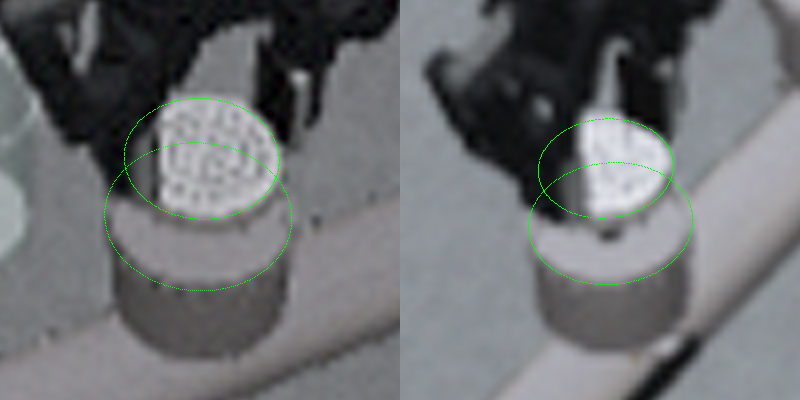

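View pics/n4.png

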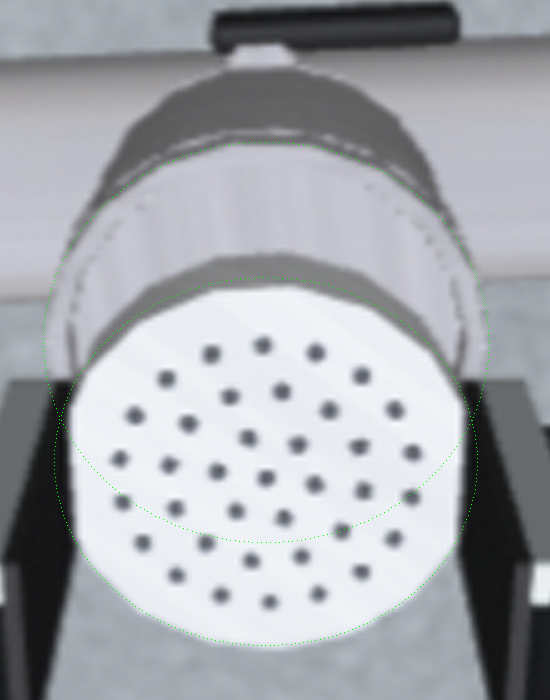

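Run:
```python
from h import *
o=[]
for n,c in (("scene",(.5675,.0225)),("side",(.5696,.025))):
    f,m,p=load("j_"+n); q=proj(m,[.57,.0245,.118])[0].astype(int)
    draw(f,m,c,[(.113,.004),(.118,.029)],"pics/t.png",(q[0]-20,q[1]-20,q[0]+20,q[1]+20),10); o.append(cv2.imread("pics/t.png"))
cv2.imwrite("pics/n5.png",np.hstack(o))
```

```text
(no output)
```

View pics/n5.png

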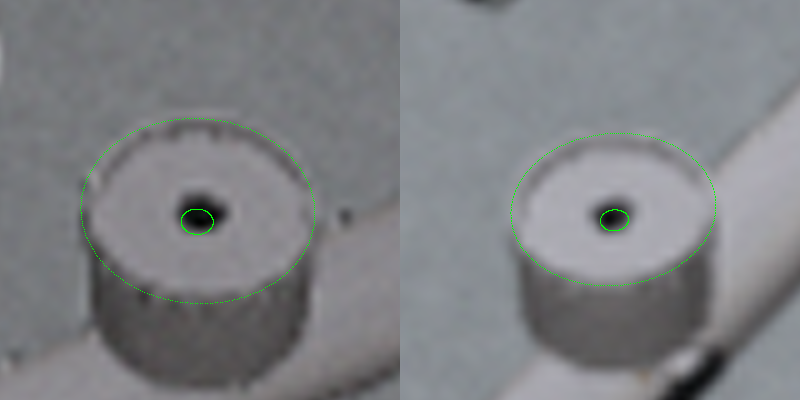

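Run:
```python
from h import *
o=[]
for n,u in (("scene",(346.5,207.5)),("side",(297.7,190.8))):
    m=camera_model(n); c=ray(m,u,.113)[0]; print(n,c)
    f,m,p=load("j_"+n); q=proj(m,[.57,.0245,.118])[0].astype(int)
    draw(f,m,c,[(.113,.004),(.118,.029)],"pics/t.png",(q[0]-20,q[1]-20,q[0]+20,q[1]+20),10); o.append(cv2.imread("pics/t.png"))
    f,m,p=load("n_"+n); q=proj(m,[.57,.0245,.13])[0].astype(int)
    draw(f,m,c,[(.1466,.0235),(.118,.029)],"pics/t.png",(q[0]-20,q[1]-20,q[0]+20,q[1]+20),10); o.append(cv2.imread("pics/t.png"))
a=np.vstack([np.hstack(o[::2]),np.hstack(o[1::2])])
cv2.imwrite("pics/n6.png",cv2.resize(a,(600,600)))
```

```text
scene [0.5645 0.0248 0.113 ]
side [0.572  0.0233 0.113 ]
```

View pics/n6.png

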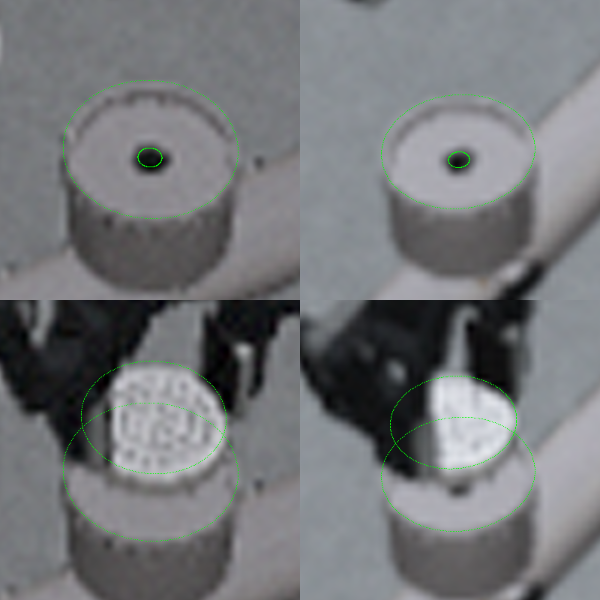

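>>> {"fn": "drive_tool", "kwargs": {"series": [[[-0.0005, 0, -0.005], [0, 0, 0]], [[-0.0005, 0, -0.01], [0, 0, 0]], [[-0.0005, 0, -0.014], [0, 0, 0]], [[-0.0005, 0, -0.017], [0, 0, 0]], [[-0.0005, 0, -0.018], [0, 0, 0]], [[-0.0005, 0, -0.018], [0, 0, 0]], [[-0.0005, 0, -0.018], [0, 0, 0]]]}}

```text
time: 19.6
tool_pos: [0.5698, 0.025, 0.122]
tool_rot: [0.0, 0.0, 1.0, -0.0]
contact_force: [-0.6, 0.5, -0.6]
gripper_width: 0.505
```

```bash
python3 -c "
from h import *
two('o',.12,25); f,m,p=snap('o_w'); cv2.imwrite('pics/o2.png',cv2.resize(f[180:320,250:400],(640,600),interpolation=cv2.INTER_CUBIC))
"
```

```text
o_scene 19.6 [0.5698 0.025  0.122 ] g 0.5046706828617612 F [-0.5817  0.476  -0.5603]
o_side 19.65 [0.5699 0.025  0.1221] g 0.5069630468679974 F [ 0.1867 -0.0965 -0.4437]
o_w 19.7 [0.5699 0.025  0.1221] g 0.5052645563778039 F [ 0.1046 -0.0673 -0.7508]
```

View pics/o.png

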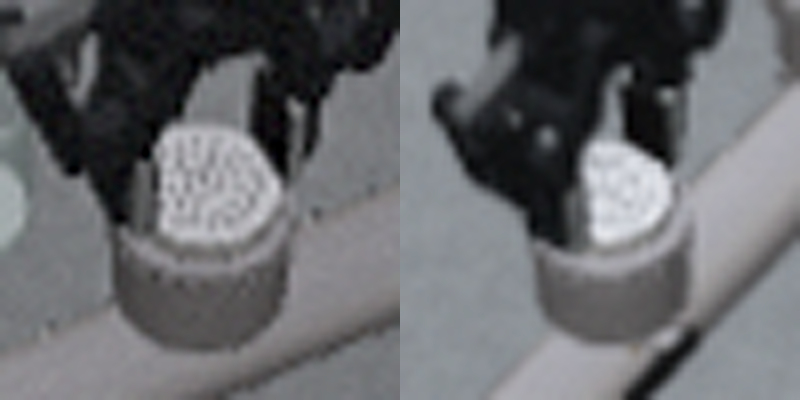

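View pics/o2.png

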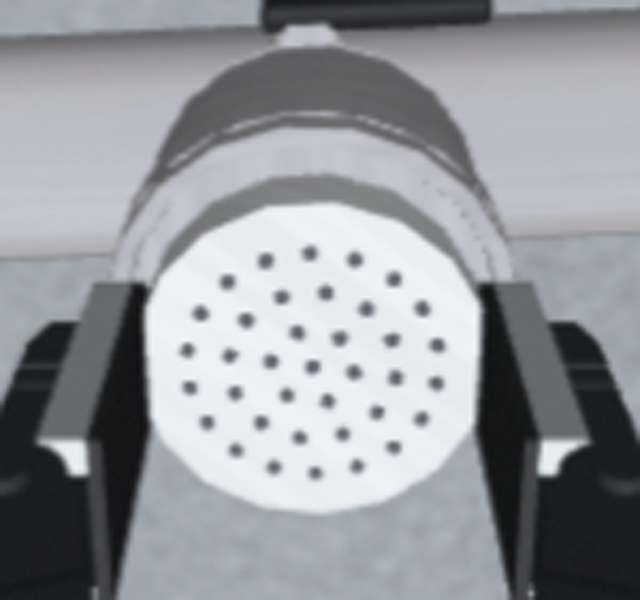

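Run:
```python
from h import *
o=[]
for n,c in (("scene",(.5645,.0248)),("side",(.572,.0233))):
    f,m,p=load("o_"+n); q=proj(m,[.57,.0245,.125])[0].astype(int)
    draw(f,m,c,[(.1284,.0235),(.118,.028)],"pics/t.png",(q[0]-20,q[1]-20,q[0]+20,q[1]+20),10); o.append(cv2.imread("pics/t.png"))
cv2.imwrite("pics/o3.png",np.hstack(o))
f,m,p=load("o_w")
draw(f,m,(.5699,.0239),[(.1284,.0235),(.118,.029)],"pics/o4.png",(270,190,380,310),5)
```

```text
(no output)
```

View pics/o3.png

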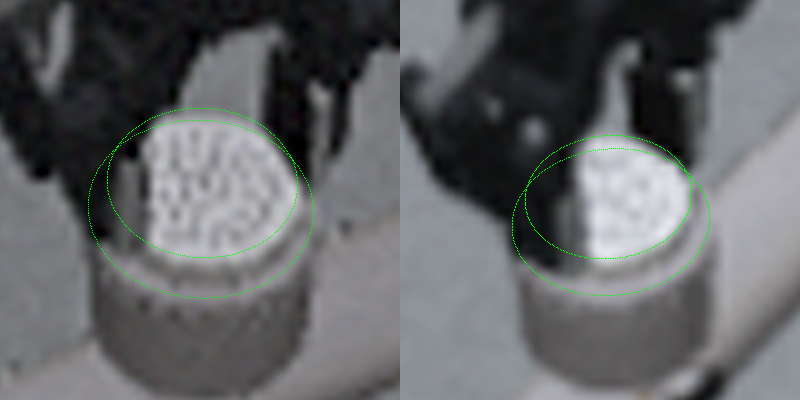

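View pics/o4.png

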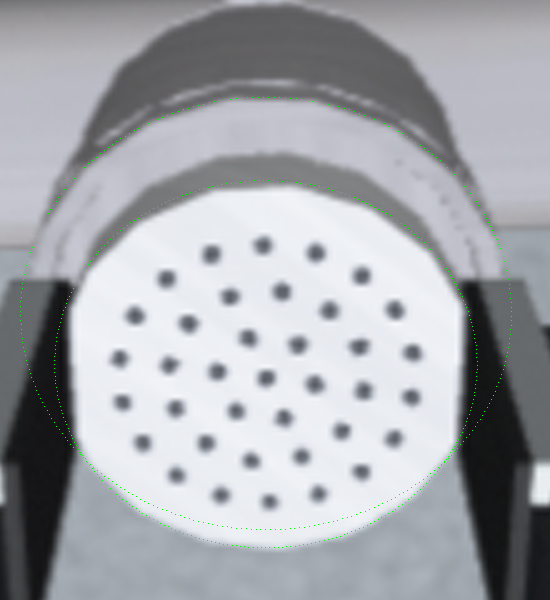

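>>> {"fn": "drive_tool", "kwargs": {"series": [[[0, 0, -0.001], [0, 0, 0]], [[0, 0, -0.002], [0, 0, 0]], [[0, 0, -0.003], [0, 0, 0]], [[0, 0, -0.003], [0, 0, 0]], [[0, 0, -0.003], [0, 0, 0]]]}}

```text
time: 20.25
tool_pos: [0.5696, 0.025, 0.1187]
tool_rot: [-0.0, 0.0, 1.0, 0.0]
contact_force: [0.8, 0.3, -1.0]
gripper_width: 0.508
```

>>> {"fn": "drive_tool", "kwargs": {"series": [[[0, 0, -0.001], [0, 0, 0]], [[0, 0, -0.002], [0, 0, 0]], [[0, 0, -0.002], [0, 0, 0]], [[0, 0, -0.002], [0, 0, 0]]]}}

```text
time: 20.65
tool_pos: [0.5698, 0.025, 0.1169]
tool_rot: [0.0, 0.0, 1.0, -0.0]
contact_force: [0.1, 0.1, 0.2]
gripper_width: 0.509
```

>>> {"fn": "drive_tool", "kwargs": {"series": [[[0, 0, -0.0007], [0, 0, 0]], [[0, 0, -0.0015], [0, 0, 0]], [[0, 0, -0.0015], [0, 0, 0]]]}}

```text
time: 20.95
tool_pos: [0.57, 0.025, 0.1168]
tool_rot: [0.0, 0.0, 1.0, -0.0]
contact_force: [-3.6, 0.3, 6.5]
gripper_width: 0.506
```

```bash
python3 -c "
from h import *
two('q',.12,25)"
```

```text
q_scene 20.95 [0.57   0.025  0.1168] g 0.5058398512091264 F [-3.5993  0.2949  6.492 ]
q_side 21.0 [0.57   0.025  0.1168] g 0.5066500131988689 F [-3.5492 -0.3191  5.8824]
```

View pics/q.png

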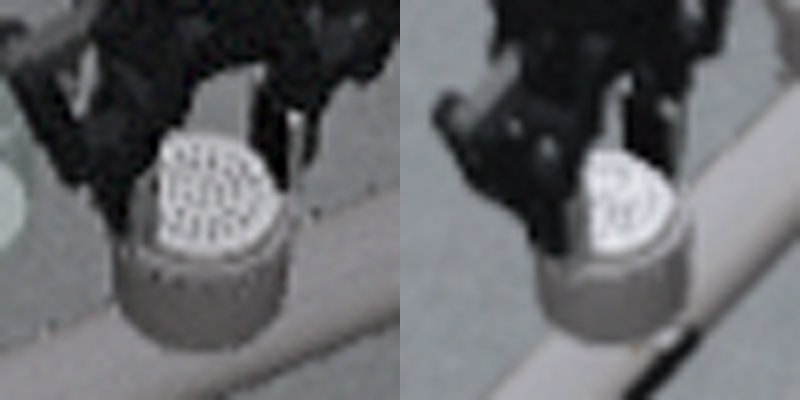

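>>> {"fn": "drive_tool", "kwargs": {"series": [[[0, 0, 0.001], [0, 0, 0]], [[0, 0, 0.0015], [0, 0, 0]], [[0, 0, 0.0015], [0, 0, 0]]]}}

```text
time: 21.35
tool_pos: [0.5698, 0.025, 0.1168]
tool_rot: [0.0, 0.0, 1.0, -0.0]
contact_force: [-0.2, -0.7, 1.0]
gripper_width: 0.505
```

>>> {"fn": "drive_tool", "kwargs": {"series": [[[0, 0, 0], [0, 0, 0]], [[0, 0, 0], [0, 0, 0]], [[0, 0, 0], [0, 0, 0]], [[0, 0, 0], [0, 0, 0]], [[0, 0, 0], [0, 0, 0]], [[0, 0, 0], [0, 0, 0]]], "fingers": -1}}

```text
time: 21.95
tool_pos: [0.5697, 0.025, 0.1168]
tool_rot: [0.0, 0.0, 1.0, -0.0]
contact_force: [-0.1, -0.5, 0.6]
gripper_width: 1.005
```

>>> {"fn": "drive_tool", "kwargs": {"series": [[[0, 0, 0.01], [0, 0, 0]], [[0, 0, 0.03], [0, 0, 0]], [[0, 0, 0.06], [0, 0, 0]], [[0, 0, 0.09], [0, 0, 0]], [[0, 0, 0.115], [0, 0, 0]], [[0, 0, 0.12], [0, 0, 0]], [[0, 0, 0.12], [0, 0, 0]], [[0, 0, 0.12], [0, 0, 0]]]}}

```text
time: 22.75
tool_pos: [0.569, 0.0251, 0.2352]
tool_rot: [-0.001, 0.0, 1.0, 0.0]
contact_force: [0.4, -0.5, -0.0]
gripper_width: 0.999
```

```bash
python3 -c "
from h import *
f,m,p=snap('r_w')
two('r',.12,25)
f=f[150:240,275:375]; cv2.imwrite('pics/r2.png',cv2.resize(f,(660,594),interpolation=cv2.INTER_CUBIC))"
```

```text
r_w 22.75 [0.569  0.0251 0.2352] g 0.9985751718472807 F [ 0.3677 -0.4688 -0.0365]
r_scene 22.8 [0.5687 0.0251 0.2346] g 0.995782311465069 F [-1.3105  0.0343  0.1191]
r_side 22.85 [0.5687 0.0251 0.2346] g 0.9975653450491682 F [ 0.0119  0.5759 -0.3159]
```

View pics/r.png

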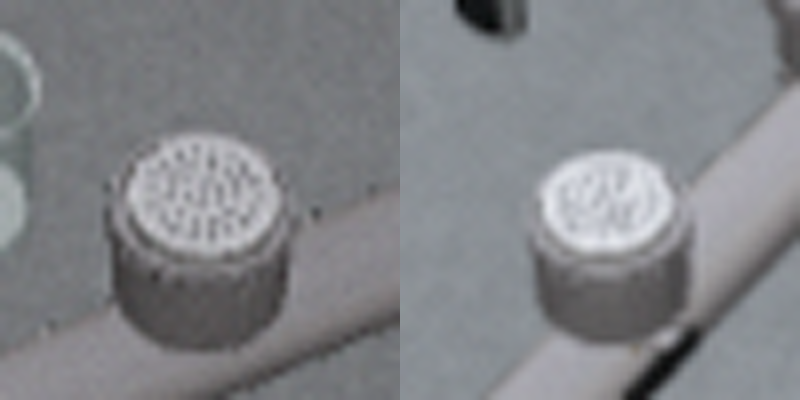

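View pics/r2.png

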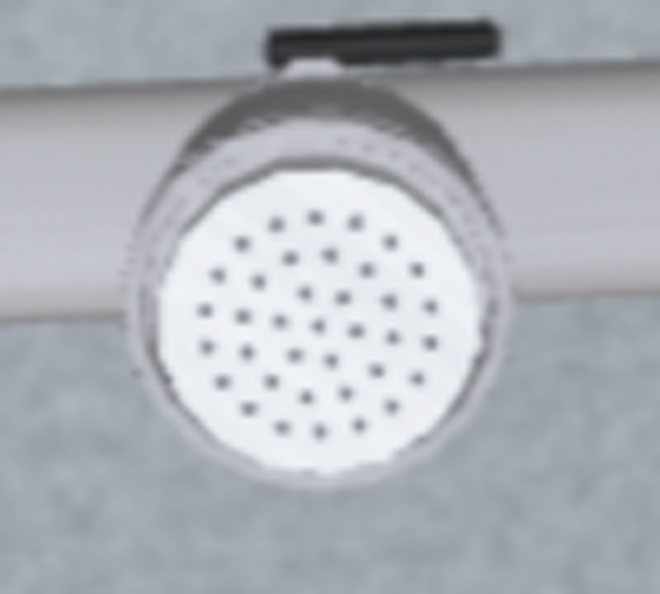

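>>> {"fn": "drive_tool", "kwargs": {"series": [[[-0.04, 0, 0], [0, 0, 0]], [[-0.08, -0.01, 0], [0, 0, 0]], [[-0.12, -0.04, 0], [0, 0, 0]], [[-0.15, -0.08, 0], [0, 0, 0]], [[-0.155, -0.125, 0], [0, 0, 0]], [[-0.155, -0.17, 0], [0, 0, 0]], [[-0.155, -0.21, 0], [0, 0, 0]], [[-0.155, -0.25, -0.01], [0, 0, 0]]]}}

```text
time: 23.7
tool_pos: [0.4146, -0.2271, 0.2273]
tool_rot: [0.001, 0.0, 1.0, -0.001]
contact_force: [1.0, 0.3, -0.4]
gripper_width: 1.004
```

>>> {"fn": "drive_tool", "kwargs": {"series": [[[0, -0.04, -0.01], [0, 0, 0]], [[0, -0.067, -0.026], [0, 0, 0]], [[0, -0.067, -0.026], [0, 0, 0]], [[0, -0.067, -0.026], [0, 0, 0]], [[0, -0.067, -0.026], [0, 0, 0]], [[0, -0.067, -0.026], [0, 0, 0]]]}}

```text
time: 24.3
tool_pos: [0.4151, -0.2912, 0.2015]
tool_rot: [0.0, -0.001, 1.0, -0.0]
contact_force: [0.3, -0.3, 1.1]
gripper_width: 0.998
```

Run:
```python
from h import *
f,m,p=snap("s_w")
c=(.4145,-.2935)
draw(f,m,c,[(.080,.022),(.08,.027)],"pics/s2.png",(280,150,370,250),6)
```

```text
s_w 24.3 [ 0.4151 -0.2912  0.2015] g 0.9980816509912126 F [ 0.2582 -0.3114  1.091 ]
```

View pics/s_w.png

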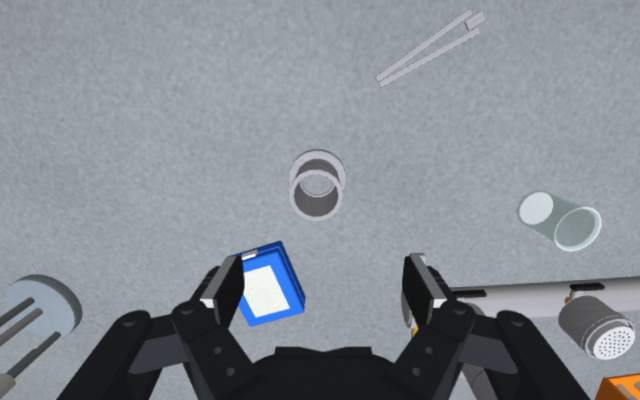

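View pics/s2.png

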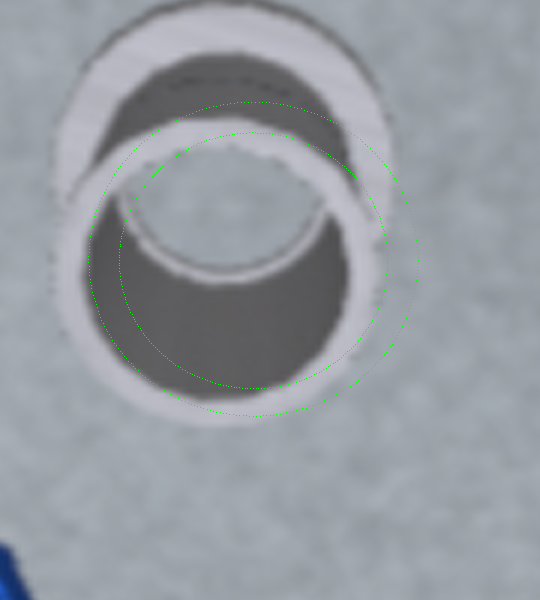

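>>> {"fn": "drive_tool", "kwargs": {"series": [[[0.002, -0.0055, -0.03], [0, 0, 0]], [[0.002, -0.0055, -0.06], [0, 0, 0]], [[0.002, -0.0055, -0.08], [0, 0, 0]], [[0.002, -0.0055, -0.09], [0, 0, 0]], [[0.002, -0.0055, -0.09], [0, 0, 0]], [[0.002, -0.0055, -0.09], [0, 0, 0]], [[0.002, -0.0055, -0.09], [0, 0, 0]]]}}

```text
time: 25.05
tool_pos: [0.4176, -0.2982, 0.1126]
tool_rot: [0.001, -0.0, 1.0, -0.001]
contact_force: [0.5, 0.8, 0.3]
gripper_width: 1.002
```

Run:
```python
from h import *
f,m,p=load("s_w")
draw(f,m,(.4162,-.2995),[(.080,.022),(.08,.027)],"pics/s3.png",(280,150,370,250),6)
f,m,p=snap("u_w")
draw(f,m,(.4162,-.2995),[(.080,.022),(.08,.027)],"pics/u2.png",(240,150,400,300),4)
```

```text
u_w 25.05 [ 0.4176 -0.2982  0.1126] g 1.0018528256806858 F [0.5361 0.7517 0.2724]
```

View pics/s3.png

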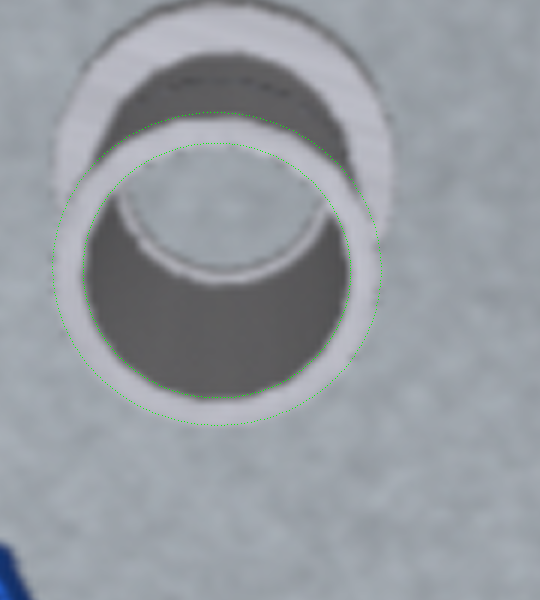

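View pics/u2.png

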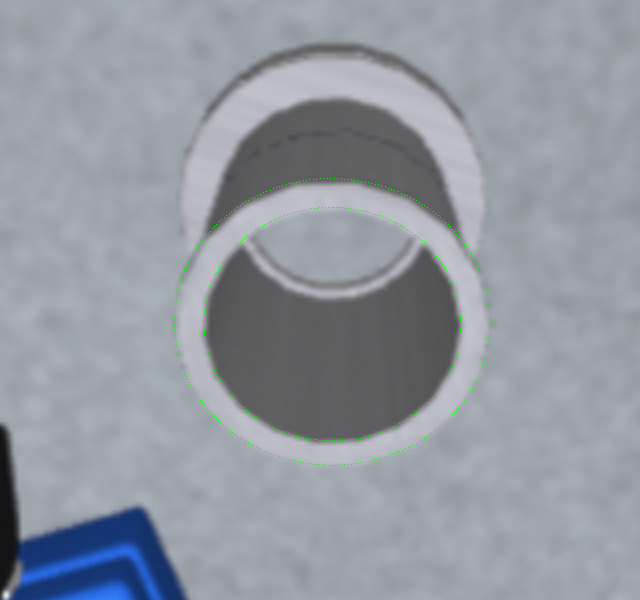

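>>> {"fn": "drive_tool", "kwargs": {"series": [[[0, -0.0005, -0.02], [0, 0, 0]], [[0, -0.0005, -0.04], [0, 0, 0]], [[0, -0.0005, -0.06], [0, 0, 0]], [[0, -0.0005, -0.075], [0, 0, 0]], [[0, -0.0005, -0.085], [0, 0, 0]], [[0, -0.0005, -0.0875], [0, 0, 0]], [[0, -0.0005, -0.0875], [0, 0, 0]], [[0, -0.0005, -0.0875], [0, 0, 0]]]}}

```text
time: 25.9
tool_pos: [0.4173, -0.2986, 0.0243]
tool_rot: [0.001, 0.0, 1.0, -0.001]
contact_force: [0.2, 1.4, -0.3]
gripper_width: 1.003
```

>>> {"fn": "drive_tool", "kwargs": {"series": [[[0, 0, 0], [0, 0, 0]], [[0, 0, 0], [0, 0, 0]], [[0, 0, 0], [0, 0, 0]], [[0, 0, 0], [0, 0, 0]], [[0, 0, 0], [0, 0, 0]], [[0, 0, 0], [0, 0, 0]], [[0, 0, 0], [0, 0, 0]], [[0, 0, 0], [0, 0, 0]]], "fingers": 1}}

```text
time: 26.7
tool_pos: [0.4173, -0.2986, 0.0243]
tool_rot: [0.001, 0.0, 1.0, -0.001]
contact_force: [-0.9, 0.5, 6.0]
gripper_width: 0.602
```

Run:
```python
from h import *
f,m,p=snap("v_w")
```

```text
v_w 26.7 [ 0.4173 -0.2986  0.0243] g 0.6015706094664868 F [-0.8879  0.4619  5.9839]
```

View pics/v_w.png

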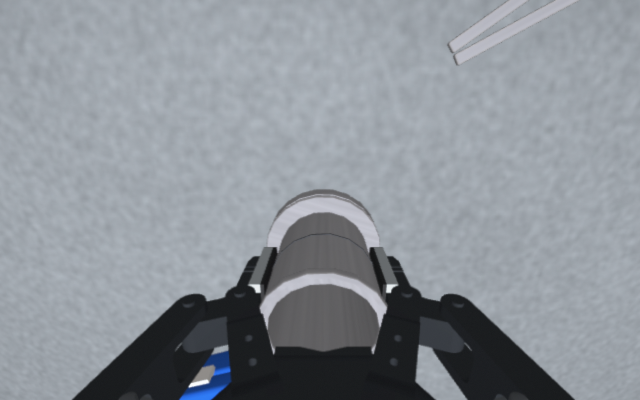

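>>> {"fn": "drive_tool", "kwargs": {"series": [[[0, 0, 0.01], [0, 0, 0]], [[0, 0, 0.03], [0, 0, 0]], [[0, 0, 0.06], [0, 0, 0]], [[0, 0, 0.09], [0, 0, 0]], [[0, 0, 0.12], [0, 0, 0]], [[0, 0, 0.145], [0, 0, 0]], [[0, 0.02, 0.15], [0, 0, 0]], [[0, 0.05, 0.15], [0, 0, 0]]]}}

```text
time: 27.55
tool_pos: [0.417, -0.2486, 0.1749]
tool_rot: [0.001, 0.001, 1.0, -0.001]
contact_force: [-0.9, 0.6, -2.8]
gripper_width: 0.603
```

>>> {"fn": "drive_tool", "kwargs": {"series": [[[0, 0.035, 0], [0, 0, 0]], [[0, 0.07, 0], [0, 0, 0]], [[0, 0.105, 0], [0, 0, 0]], [[0, 0.14, 0], [0, 0, 0]], [[0, 0.175, 0], [0, 0, 0]], [[0, 0.21, 0], [0, 0, 0]], [[0, 0.24, 0], [0, 0, 0]], [[0, 0.265, 0], [0, 0, 0]]]}}

```text
time: 28.35
tool_pos: [0.4156, 0.0187, 0.1726]
tool_rot: [-0.001, -0.0, 1.0, 0.0]
contact_force: [0.5, -0.5, -2.1]
gripper_width: 0.605
```

>>> {"fn": "drive_tool", "kwargs": {"series": [[[0.02, 0.0084, 0], [0, 0, 0]], [[0.05, 0.0084, 0], [0, 0, 0]], [[0.08, 0.0084, 0], [0, 0, 0]], [[0.11, 0.0084, 0], [0, 0, 0]], [[0.135, 0.0084, 0], [0, 0, 0]], [[0.1537, 0.0084, 0], [0, 0, 0]], [[0.1537, 0.0084, 0], [0, 0, 0]], [[0.1537, 0.0084, 0], [0, 0, 0]]]}}

```text
time: 29.15
tool_pos: [0.5694, 0.0255, 0.1723]
tool_rot: [-0.001, 0.0, 1.0, 0.0]
contact_force: [0.0, 0.5, -3.4]
gripper_width: 0.605
```

>>> {"fn": "drive_tool", "kwargs": {"series": [[[0, 0, -0.006], [0, 0, 0]], [[0, 0, -0.006], [0, 0, 0]], [[0, 0, -0.006], [0, 0, 0]], [[0, 0, -0.006], [0, 0, 0]]]}}

```text
time: 29.55
tool_pos: [0.5701, 0.0254, 0.1674]
tool_rot: [0.0, 0.0, 1.0, -0.0]
contact_force: [-0.4, 0.4, -2.5]
gripper_width: 0.602
```

Run:
```python
from h import *
two("x",.15,45); snap("x_w")
print(state()["tool_rot"])
```

```text
x_scene 29.55 [0.5701 0.0254 0.1674] g 0.6020031579417274 F [-0.3522  0.4483 -2.5038]
x_side 29.6 [0.5702 0.0254 0.1675] g 0.5991137650142545 F [ 0.1601 -0.3358 -2.7514]
x_w 29.65 [0.5704 0.0254 0.1676] g 0.60425716962031 F [ 0.819  -0.0117 -1.3782]
[ 0.0003  0.0001  1.     -0.    ]
```

View pics/x.png

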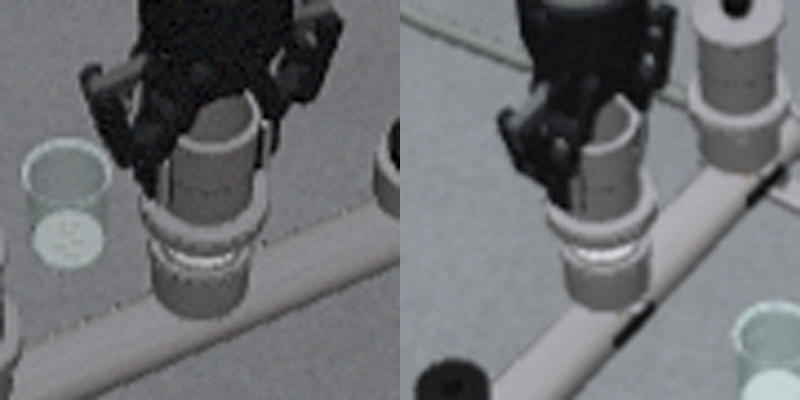

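View pics/x_w.png

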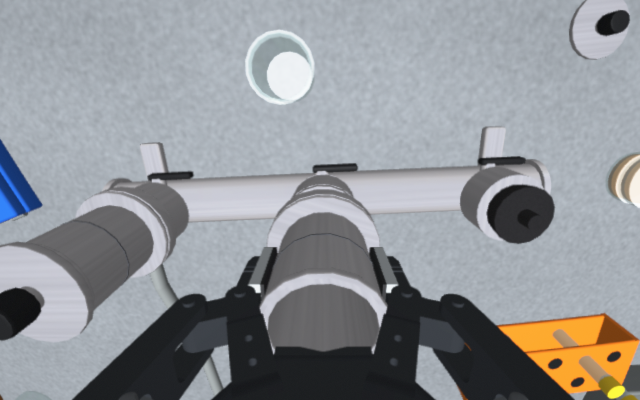

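```bash
cat > ov.py <<'E'
from h import *
def ov(tag,zb,cs=(.5645,.0248),cd=(.572,.0233),s=8,h=25,zc=.13,rings=None):
    o=[]
    for n,c in (("scene",cs),("side",cd)):
        f,m,p=load(tag+"_"+n); q=proj(m,[.57,.0245,zc])[0].astype(int)
        draw(f,m,c,rings or [(zb,.035),(zb+.016,.026),(.118,.029)],"pics/t.png",(q[0]-h,q[1]-h,q[0]+h,q[1]+h),s); o.append(cv2.imread("pics/t.png"))
    cv2.imwrite(f"pics/{tag}_ov.png",np.hstack(o))
E
python3 - <<'E'
from ov import *
ov("x",.1674-.0243)
f,m,p=load("x_w")
draw(f,m,(.5699,.0239),[(.1674-.0243+.011,.035),(.118,.029),(.1674-.0243+.08,.022)],"pics/x4.png",(250,170,390,350),4)
E
```

```text
(no output)
```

View pics/x_ov.png

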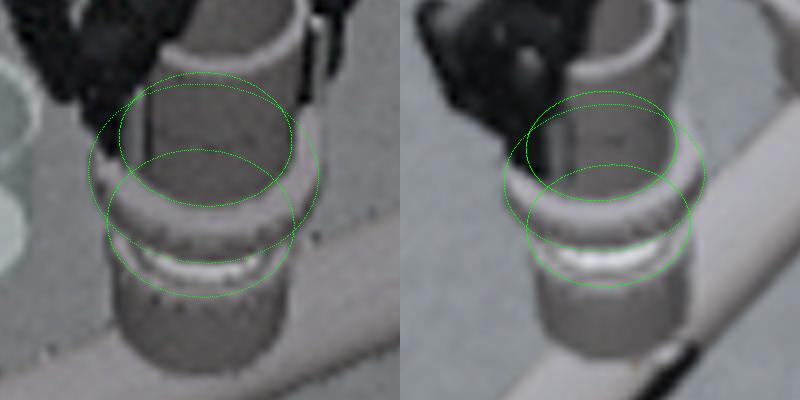

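View pics/x4.png

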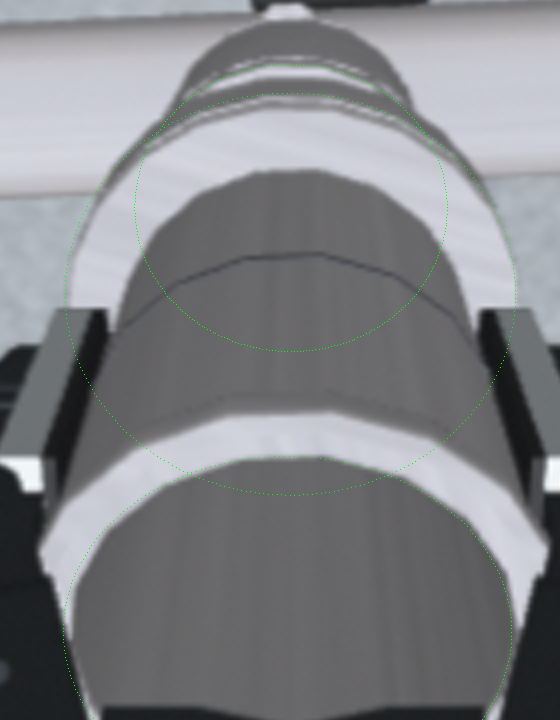

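>>> {"fn": "drive_tool", "kwargs": {"series": [[[0.0005, -0.0005, -0.005], [0, 0, 0]], [[0.0005, -0.0005, -0.01], [0, 0, 0]], [[0.0005, -0.0005, -0.015], [0, 0, 0]], [[0.0005, -0.0005, -0.018], [0, 0, 0]], [[0.0005, -0.0005, -0.02], [0, 0, 0]], [[0.0005, -0.0005, -0.02], [0, 0, 0]], [[0.0005, -0.0005, -0.02], [0, 0, 0]]]}}

```text
time: 30.4
tool_pos: [0.571, 0.0249, 0.1474]
tool_rot: [0.0, 0.0, 1.0, -0.0]
contact_force: [0.3, -0.1, -2.7]
gripper_width: 0.605
```

Run:
```python
from ov import *
two("y",.15,45)
ov("y",.1473-.0243)
f,m,p=snap("y_w")
draw(f,m,(.5699,.0239),[(p[2]-.0243+.016,.035),(.105,.028),(.118,.029)],"pics/y4.png",(250,150,390,290),4)
```

```text
y_scene 30.4 [0.571  0.0249 0.1474] g 0.6050934981779699 F [ 0.2514 -0.0951 -2.7353]
y_side 30.45 [0.5711 0.0249 0.1476] g 0.6023238704910139 F [ 0.8946  0.2146 -2.6215]
y_w 30.5 [0.5711 0.0249 0.1476] g 0.599508512424369 F [ 0.7656  0.4201 -1.9645]
```

View pics/y_ov.png

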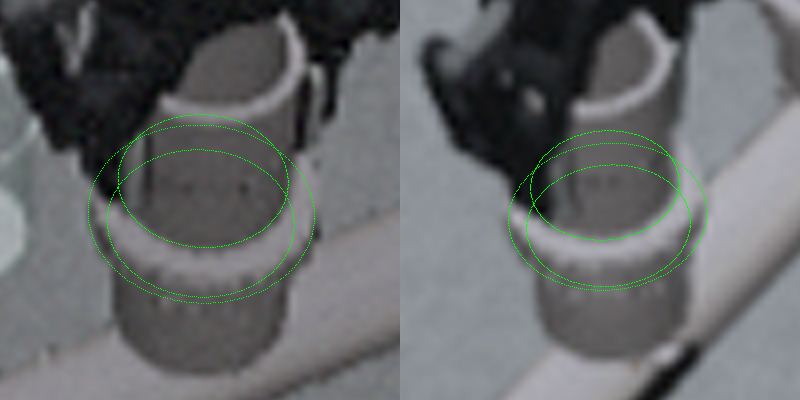

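View pics/y4.png

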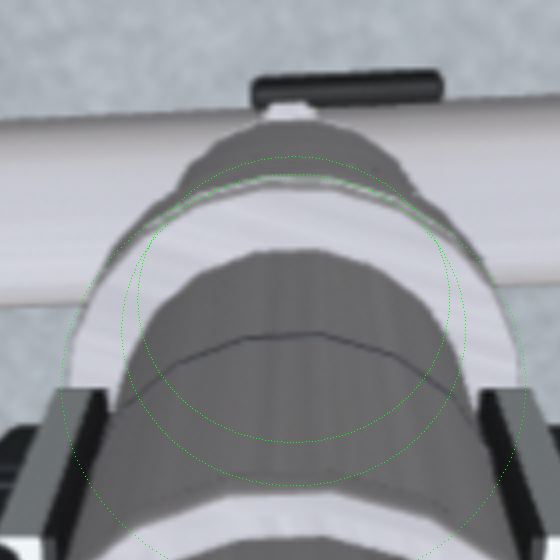

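>>> {"fn": "drive_tool", "kwargs": {"series": [[[-0.0005, 0, -0.002], [0, 0, 0]], [[-0.0005, 0, -0.004], [0, 0, 0]], [[-0.0005, 0, -0.006], [0, 0, 0]], [[-0.0005, 0, -0.006], [0, 0, 0]], [[-0.0005, 0, -0.006], [0, 0, 0]]]}}

```text
time: 31.05
tool_pos: [0.5703, 0.0249, 0.1411]
tool_rot: [-0.0, 0.0, 1.0, -0.0]
contact_force: [-0.5, -0.2, -3.4]
gripper_width: 0.603
```

>>> {"fn": "drive_tool", "kwargs": {"series": [[[0, 0, -0.001], [0, 0, 0]], [[0, 0, -0.002], [0, 0, 0]], [[0, 0, -0.003], [0, 0, 0]], [[0, 0, -0.003], [0, 0, 0]], [[0, 0, -0.003], [0, 0, 0]]]}}

```text
time: 31.55
tool_pos: [0.5704, 0.0249, 0.1382]
tool_rot: [-0.0, 0.0, 1.0, 0.0]
contact_force: [-0.3, 0.6, -2.0]
gripper_width: 0.604
```

Past the flange with no contact; 2 mm to go.

>>> {"fn": "drive_tool", "kwargs": {"series": [[[0, 0, -0.0007], [0, 0, 0]], [[0, 0, -0.0014], [0, 0, 0]], [[0, 0, -0.002], [0, 0, 0]], [[0, 0, -0.0025], [0, 0, 0]], [[0, 0, -0.0025], [0, 0, 0]]]}}

```text
time: 32.05
tool_pos: [0.5706, 0.0249, 0.1364]
tool_rot: [0.0, 0.0, 1.0, -0.0]
contact_force: [-0.8, 0.6, 1.3]
gripper_width: 0.602
```

>>> {"fn": "drive_tool", "kwargs": {"series": [[[0, 0, 0], [0, 0, 0]], [[0, 0, 0], [0, 0, 0]], [[0, 0, 0], [0, 0, 0]], [[0, 0, 0], [0, 0, 0]], [[0, 0, 0], [0, 0, 0]], [[0, 0, 0], [0, 0, 0]]], "fingers": -1}}

```text
time: 32.65
tool_pos: [0.5704, 0.0249, 0.1358]
tool_rot: [0.0, 0.0, 1.0, -0.0]
contact_force: [-0.1, 0.6, -0.0]
gripper_width: 1.0
```

>>> {"fn": "drive_tool", "kwargs": {"series": [[[0, 0, 0.01], [0, 0, 0]], [[0, 0, 0.03], [0, 0, 0]], [[0, 0, 0.06], [0, 0, 0]], [[0, 0, 0.09], [0, 0, 0]], [[0, 0, 0.12], [0, 0, 0]], [[0, 0, 0.15], [0, 0, 0]], [[0, 0, 0.172], [0, 0, 0]], [[0, 0, 0.172], [0, 0, 0]]]}}

```text
time: 33.45
tool_pos: [0.5722, 0.0247, 0.3135]
tool_rot: [0.004, 0.0, 1.0, -0.0]
contact_force: [-0.2, -0.1, -0.0]
gripper_width: 0.998
```

>>> {"fn": "drive_tool", "kwargs": {"series": [[[0, 0, 0], [0, 0, 0]], [[0, 0, 0], [0, 0, 0]], [[0, 0, 0], [0, 0, 0]]]}}

```text
time: 33.75
tool_pos: [0.5696, 0.025, 0.3057]
tool_rot: [-0.002, 0.0, 1.0, 0.0]
contact_force: [-0.0, 0.8, -0.1]
gripper_width: 1.004
```

Run:
```python
from ov import *
two("z",.15,45)
f,m,p=snap("z_w")
draw(f,m,(.5699,.0239),[(.192,.022),(.192,.027)],"pics/z4.png",(270,140,380,250),5)
```

```text
z_scene 33.75 [0.5696 0.025  0.3057] g 1.0037442115346216 F [-0.0001  0.7786 -0.089 ]
z_side 33.8 [0.5698 0.0249 0.3059] g 1.0000994226638302 F [ 0.1625 -0.0493 -0.3013]
z_w 33.85 [0.5699 0.0249 0.3062] g 1.001018543382641 F [0.327  0.3855 0.4544]
```

View pics/z.png

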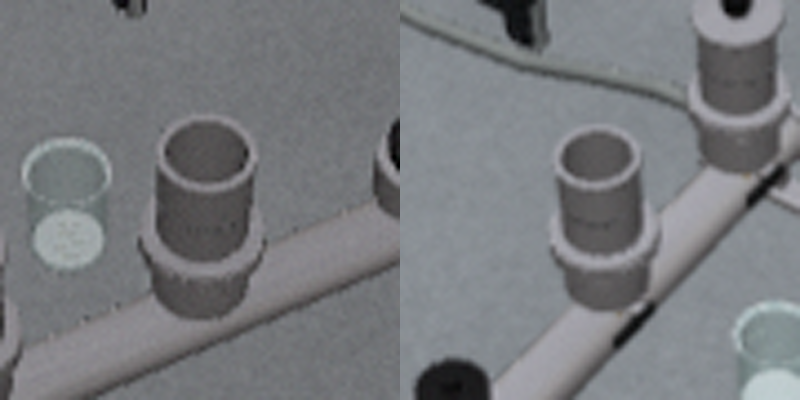

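View pics/z4.png

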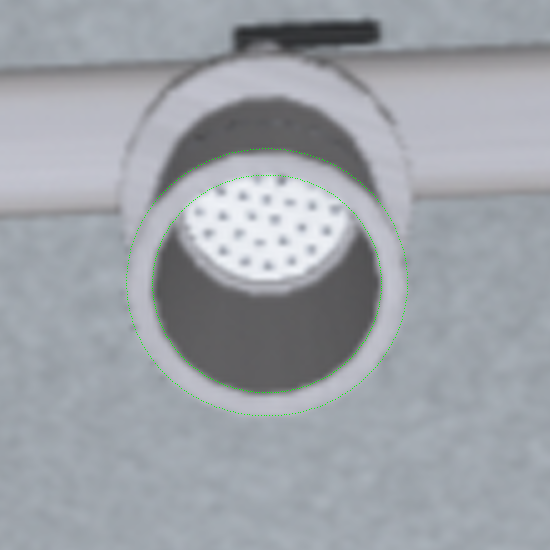

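>>> {"fn": "drive_tool", "kwargs": {"series": [[[-0.03, 0.02, 0], [0, 0, 0]], [[-0.06, 0.05, 0], [0, 0, 0]], [[-0.09, 0.085, 0], [0, 0, 0]], [[-0.12, 0.12, 0], [0, 0, 0]], [[-0.15, 0.155, -0.01], [0, 0, 0]], [[-0.16, 0.195, -0.03], [0, 0, 0]], [[-0.16, 0.23, -0.05], [0, 0, 0]], [[-0.16, 0.26, -0.08], [0, 0, 0]]]}}

```text
time: 34.7
tool_pos: [0.4105, 0.2871, 0.2288]
tool_rot: [0.002, -0.001, 1.0, 0.001]
contact_force: [0.6, 0.2, 0.4]
gripper_width: 1.003
```

>>> {"fn": "drive_tool", "kwargs": {"series": [[[0, 0.01, -0.03], [0, 0, 0]], [[0, 0.01, -0.06], [0, 0, 0]], [[0, 0.01, -0.085], [0, 0, 0]], [[0, 0.01, -0.098], [0, 0, 0]], [[0, 0.01, -0.098], [0, 0, 0]], [[0, 0.01, -0.098], [0, 0, 0]], [[0, 0.01, -0.098], [0, 0, 0]]]}}

```text
time: 35.4
tool_pos: [0.4116, 0.2954, 0.1318]
tool_rot: [0.001, 0.0, 1.0, 0.001]
contact_force: [0.3, -1.0, -0.4]
gripper_width: 1.002
```

Run:
```python
from ov import *
f,m,p=snap("A_w")
c=p[:2]
draw(f,m,c,[(.011,.030),(.031,.010)],"pics/A4.png",(265,135,385,255),5)
```

```text
A_w 35.4 [0.4116 0.2954 0.1318] g 1.0020186658357462 F [ 0.2887 -0.9517 -0.4371]
```

View pics/A_w.png

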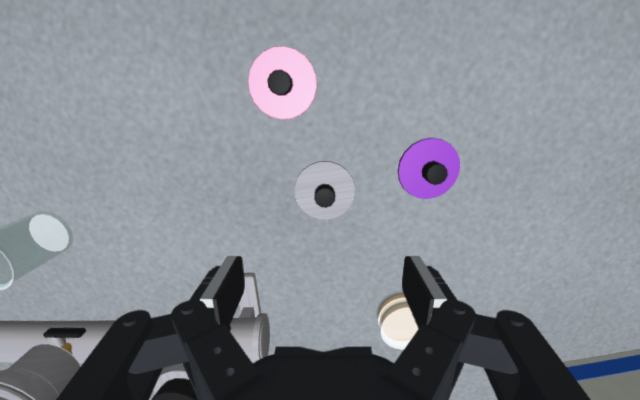

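View pics/A4.png

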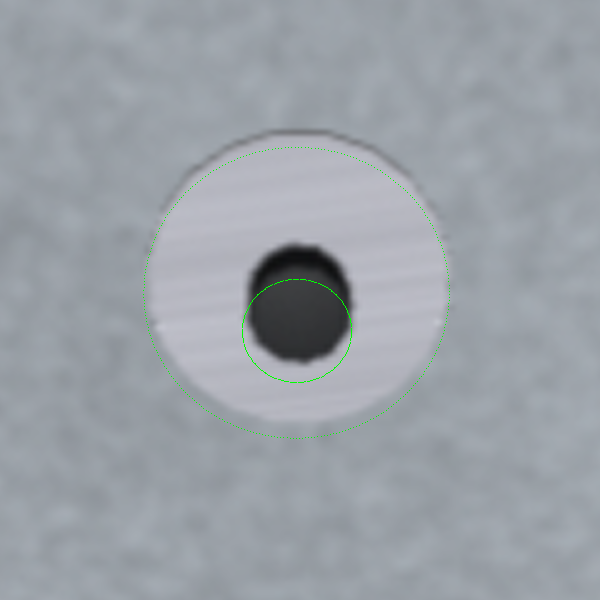

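>>> {"fn": "drive_tool", "kwargs": {"series": [[[-0.0025, 0.0015, -0.02], [0, 0, 0]], [[-0.0025, 0.0015, -0.04], [0, 0, 0]], [[-0.0025, 0.0015, -0.06], [0, 0, 0]], [[-0.0025, 0.0015, -0.075], [0, 0, 0]], [[-0.0025, 0.0015, -0.08], [0, 0, 0]], [[-0.0025, 0.0015, -0.08], [0, 0, 0]], [[-0.0025, 0.0015, -0.08], [0, 0, 0]], [[-0.0025, 0.0015, -0.08], [0, 0, 0]]], "fingers": -0.1}}

```text
time: 36.25
tool_pos: [0.4088, 0.2969, 0.0511]
tool_rot: [0.001, 0.0, 1.0, 0.001]
contact_force: [0.0, 0.3, 0.0]
gripper_width: 0.553
```

Run:
```python
from ov import *
f,m,p=snap("B_w")
draw(f,m,(.4085,.2958),[(.011,.030),(.031,.010)],"pics/B4.png",(220,170,420,310),4)
```

```text
B_w 36.25 [0.4088 0.2969 0.0511] g 0.552688831758236 F [0.0006 0.2516 0.0457]
```

View pics/B4.png

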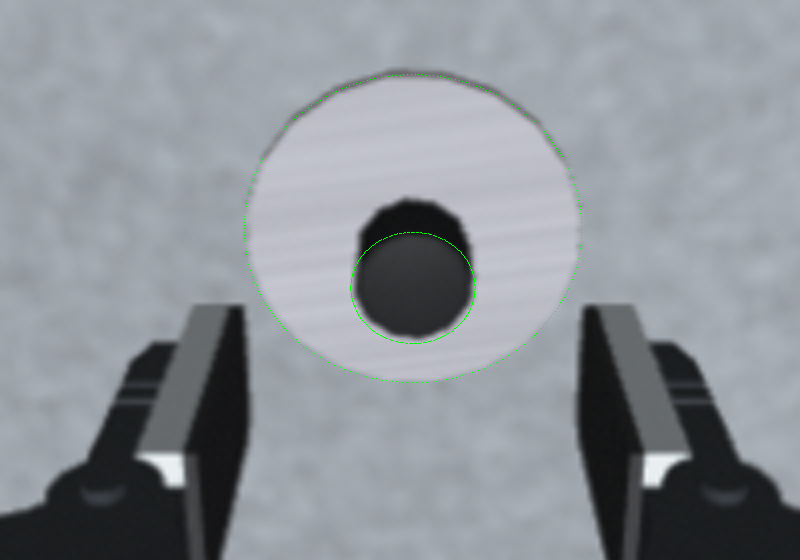

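>>> {"fn": "drive_tool", "kwargs": {"series": [[[0, 0, -0.01], [0, 0, 0]], [[0, 0, -0.02], [0, 0, 0]], [[0, 0, -0.028], [0, 0, 0]], [[0, 0, -0.033], [0, 0, 0]], [[0, 0, -0.036], [0, 0, 0]], [[0, 0, -0.036], [0, 0, 0]], [[0, 0, -0.036], [0, 0, 0]]]}}

```text
time: 37.0
tool_pos: [0.408, 0.2965, 0.0139]
tool_rot: [0.0, 0.0, 1.0, 0.0]
contact_force: [1.3, -0.4, 0.3]
gripper_width: 0.549
```

>>> {"fn": "drive_tool", "kwargs": {"series": [[[0, 0, 0], [0, 0, 0]], [[0, 0, 0], [0, 0, 0]], [[0, 0, 0], [0, 0, 0]], [[0, 0, 0], [0, 0, 0]], [[0, 0, 0], [0, 0, 0]], [[0, 0, 0], [0, 0, 0]], [[0, 0, 0], [0, 0, 0]], [[0, 0, 0], [0, 0, 0]]], "fingers": 1}}

```text
time: 37.8
tool_pos: [0.4084, 0.2967, 0.0144]
tool_rot: [0.0, 0.0, 1.0, 0.0]
contact_force: [-0.8, -0.3, 5.3]
gripper_width: 0.205
```

Run:
```python
from ov import *
f,m,p=snap("C_w")
cv2.imwrite("pics/C2.png",cv2.resize(f[180:330,220:420],(800,600),interpolation=cv2.INTER_CUBIC))
```

```text
C_w 37.8 [0.4084 0.2967 0.0144] g 0.20464474459080823 F [-0.8034 -0.2669  5.2995]
```

View pics/C2.png

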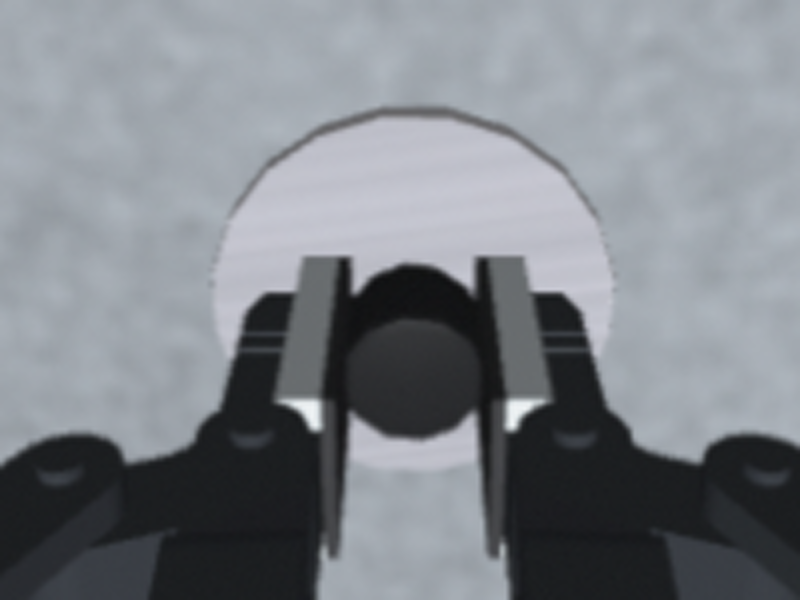

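>>> {"fn": "drive_tool", "kwargs": {"series": [[[0, 0, 0.01], [0, 0, 0]], [[0, 0, 0.035], [0, 0, 0]], [[0, 0, 0.065], [0, 0, 0]], [[0, 0, 0.1], [0, 0, 0]], [[0, 0, 0.135], [0, 0, 0]], [[0, 0, 0.17], [0, 0, 0]], [[0, 0, 0.2], [0, 0, 0]], [[0, -0.02, 0.225], [0, 0, 0]]]}}

```text
time: 38.65
tool_pos: [0.4076, 0.2772, 0.2407]
tool_rot: [0.0, -0.001, 1.0, 0.001]
contact_force: [0.6, -0.4, -1.1]
gripper_width: 0.206
```

>>> {"fn": "drive_tool", "kwargs": {"series": [[[0.02, -0.03, 0.01], [0, 0, 0]], [[0.04, -0.065, 0.01], [0, 0, 0]], [[0.06, -0.1, 0.01], [0, 0, 0]], [[0.08, -0.13, 0.01], [0, 0, 0]], [[0.1, -0.16, 0.01], [0, 0, 0]], [[0.12, -0.19, 0.01], [0, 0, 0]], [[0.14, -0.22, 0.01], [0, 0, 0]], [[0.155, -0.242, 0.01], [0, 0, 0]]]}}

```text
time: 39.45
tool_pos: [0.5631, 0.0325, 0.2482]
tool_rot: [-0.001, 0.001, 1.0, -0.0]
contact_force: [-0.2, -0.1, -0.6]
gripper_width: 0.209
```

>>> {"fn": "drive_tool", "kwargs": {"series": [[[0.0064, -0.0099, 0], [0, 0, 0]], [[0.0064, -0.0099, -0.01], [0, 0, 0]], [[0.0064, -0.0099, -0.02], [0, 0, 0]], [[0.0064, -0.0099, -0.025], [0, 0, 0]], [[0.0064, -0.0099, -0.025], [0, 0, 0]], [[0.0064, -0.0099, -0.025], [0, 0, 0]], [[0.0064, -0.0099, -0.025], [0, 0, 0]], [[0.0064, -0.0099, -0.025], [0, 0, 0]]]}}

```text
time: 40.25
tool_pos: [0.5695, 0.0247, 0.2245]
tool_rot: [0.001, -0.0, 1.0, -0.0]
contact_force: [1.0, 1.0, -1.2]
gripper_width: 0.204
```

Run:
```python
from ov import *
two("D",.19,40)
f,m,p=snap("D_w")
b=p[2]-.0144
draw(f,m,(.5699,.0239),[(b+.011,.030),(.192,.027)],"pics/D4.png",(230,170,410,310),4)
```

```text
D_scene 40.25 [0.5695 0.0247 0.2245] g 0.2039146926676718 F [ 0.9924  1.0321 -1.2208]
D_side 40.3 [0.5695 0.0246 0.2244] g 0.20553627628477567 F [-0.1833 -0.7162 -1.4336]
D_w 40.35 [0.5695 0.0246 0.2243] g 0.2040380713695693 F [ 0.0468 -0.3192 -0.813 ]
```

View pics/D.png

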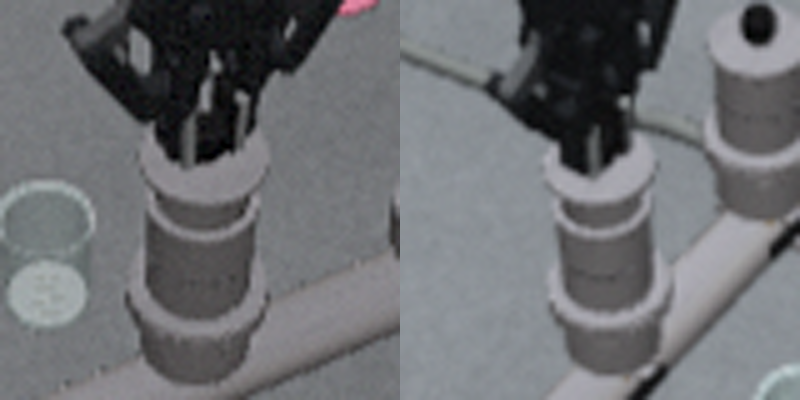

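View pics/D4.png

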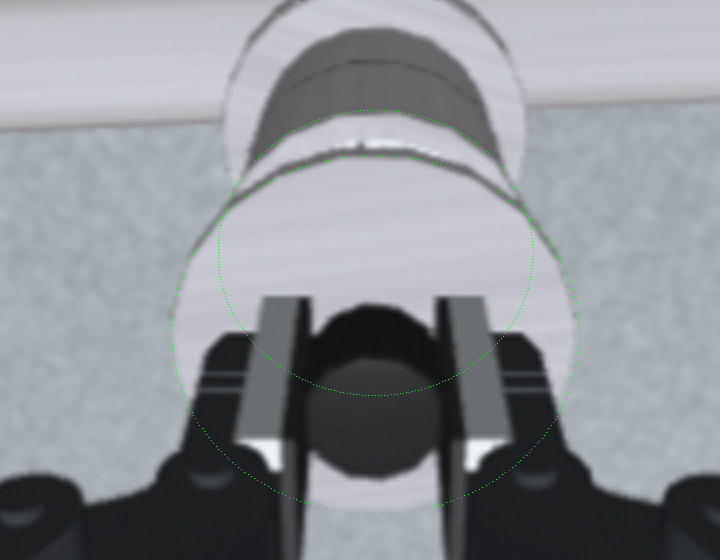

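Aligned. Lowering from 0.2244 to about 0.2004.

>>> {"fn": "drive_tool", "kwargs": {"series": [[[0, 0, -0.005], [0, 0, 0]], [[0, 0, -0.01], [0, 0, 0]], [[0, 0, -0.014], [0, 0, 0]], [[0, 0, -0.018], [0, 0, 0]], [[0, 0, -0.021], [0, 0, 0]], [[0, 0, -0.022], [0, 0, 0]], [[0, 0, -0.022], [0, 0, 0]]]}}

```text
time: 41.1
tool_pos: [0.5692, 0.0245, 0.2016]
tool_rot: [-0.0, 0.0, 1.0, 0.0]
contact_force: [0.1, -0.2, -1.2]
gripper_width: 0.206
```

>>> {"fn": "drive_tool", "kwargs": {"series": [[[0, 0, -0.0007], [0, 0, 0]], [[0, 0, -0.0014], [0, 0, 0]], [[0, 0, -0.002], [0, 0, 0]], [[0, 0, -0.0025], [0, 0, 0]], [[0, 0, -0.0025], [0, 0, 0]]]}}

```text
time: 41.6
tool_pos: [0.5697, 0.0245, 0.2005]
tool_rot: [0.001, 0.0, 1.0, -0.0]
contact_force: [-1.9, 1.4, 4.5]
gripper_width: 0.201
```

>>> {"fn": "drive_tool", "kwargs": {"series": [[[0, 0, 0.001], [0, 0, 0]], [[0, 0, 0.001], [0, 0, 0]], [[0, 0, 0.001], [0, 0, 0]]]}}

```text
time: 41.9
tool_pos: [0.5695, 0.0245, 0.2005]
tool_rot: [0.0, 0.0, 1.0, -0.0]
contact_force: [-0.2, -0.1, 2.5]
gripper_width: 0.207
```

>>> {"fn": "drive_tool", "kwargs": {"series": [[[0, 0, 0], [0, 0, 0]], [[0, 0, 0], [0, 0, 0]], [[0, 0, 0], [0, 0, 0]], [[0, 0, 0], [0, 0, 0]], [[0, 0, 0], [0, 0, 0]]], "fingers": -0.1}}

```text
time: 42.4
tool_pos: [0.5692, 0.0245, 0.2001]
tool_rot: [-0.0, 0.0, 1.0, 0.0]
contact_force: [0.3, 0.3, 0.2]
gripper_width: 0.547
```

>>> {"fn": "drive_tool", "kwargs": {"series": [[[0, 0, 0.01], [0, 0, 0]], [[0, 0, 0.03], [0, 0, 0]], [[0, 0, 0.06], [0, 0, 0]], [[0, 0, 0.09], [0, 0, 0]], [[0, 0, 0.12], [0, 0, 0]], [[0, 0, 0.125], [0, 0, 0]], [[0, 0, 0.125], [0, 0, 0]], [[0, 0, 0.125], [0, 0, 0]]]}}

```text
time: 43.2
tool_pos: [0.5688, 0.0245, 0.3239]
tool_rot: [-0.001, 0.0, 1.0, 0.0]
contact_force: [-0.1, -0.1, -1.1]
gripper_width: 0.545
```

Run:
```python
from ov import *
two("E",.16,50)
f,m,p=snap("E_w")
draw(f,m,(.5699,.0239),[(.197,.030),(.217,.010)],"pics/E4.png",(260,130,390,260),4)
f=load("E_scene")[0]; cv2.imwrite("pics/E5.png",f)
```

```text
E_scene 43.2 [0.5688 0.0245 0.3239] g 0.5450698052466391 F [-0.1481 -0.1176 -1.1073]
E_side 43.25 [0.5686 0.0246 0.3233] g 0.5513563198375109 F [ 0.1353 -0.4671  0.3314]
E_w 43.3 [0.5685 0.0245 0.3231] g 0.5509969466999781 F [ 0.234  -0.7893 -0.6035]
```

View pics/E.png

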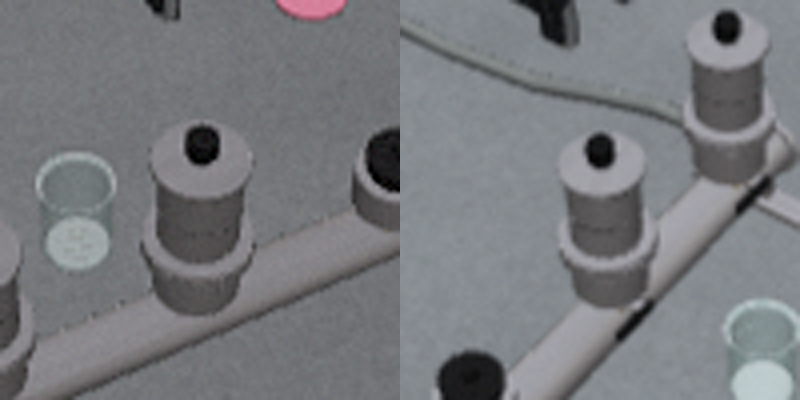

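View pics/E4.png

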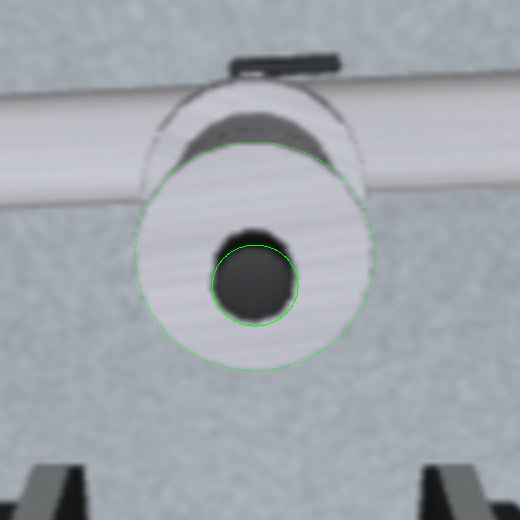

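View pics/E5.png

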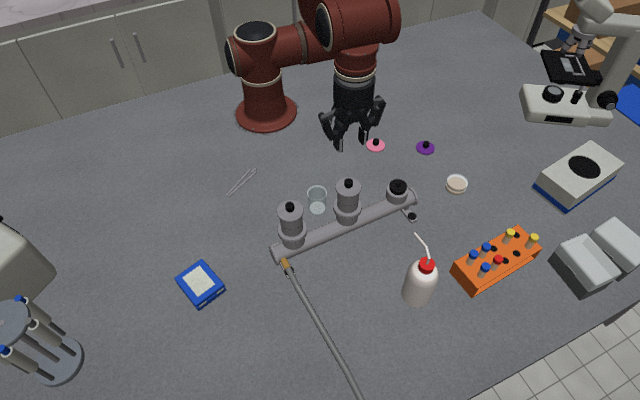

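The holder on the middle port, scene pixel (347,200), matches the station at (291,222). The beaker, dishes and slide box are where they were in the first picture, and the gripper is clear, so I'm handing in.

```bash
python3 -c "
from h import *
print(job_done(), state()['time'])"
```

```text
the job is handed in; nothing more can be done
the job is handed in; nothing more can be done
```

I put the filter holder back together on the open middle port: base, disc, funnel, then the grey steel lid. Each piece was let go before I fetched the next, and I handed the job in after about 43 s of robot time.

- **Seating:** each piece touched down within about 0.2 mm of its expected home height, with at most about 13 N of contact force (reached on the base, 2–7 N on the others).
- **Final pictures:** the finished stack stands upright and looks the same as the station next to it. The lid's outline matched the wrist-camera overlay to within about a millimetre. The beaker, dishes and slide box show no visible movement, and the gripper was clear at about 0.32 m.
- **Disagreements:**
  - The scene and side cameras differed from the wrist camera by several mm (up to about 7 mm across the row). I aligned the disc, funnel and lid by the wrist camera; the base I aligned from the scene and side views.
  - My first wrist measurement of the base was off by about 4 mm. I think the camera pose was read slightly late while the arm was still moving. I corrected the base's position from the scene and side views before lowering it.

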